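Unhook the setting gauge and seat it in its nest

TASK

Take the setting gauge with the orange grip off the barbed hook - raise it, tip its foot outwards and back it over the barb without forcing it against the hook - then set it gently in the slot of the grey nest block on the fixture plate, fully home with its flange flat on the block. Let go of it there, do not drop it, and leave everything else where it is.

Things in the scene. Friction and masses are not known exactly. Their poses are not given: they have to be found in the camera images.
- gauge: Steel setting gauge, orange grip, 140 tall, 0.15-0.30 kg, hanging upright on the hook. Origin: centre of flange underside; z up the gauge, x along the hook (either way round is alike). Sizes x by y, at z (mm): tongue 12x30, -14 to 0; flange 30x50, 0 to 8; web 8x36, 8 to 34; window frame of 6 mm round bar 33 to 66; neck 6x14, 65 to 91; grip 16x16, 90 to 126.
- gauge_grip (a point): Centre of the square orange grip (16 x 16, 36 tall), 108 mm above the gauge's origin, on its axis; axes as the gauge.
- gauge_bar (a point): Centre of the upper bar of the gauge's window, 63 above its origin; axes as the gauge. Lower bar centre 27 below; clear window 21 high, 24 wide (y). The bar rests on the hook shank. To unhook: raise, bring this bar out to the barb, then keeping it 3 to 8 mm off the shank swing the foot outwards 32-40 deg about it until the lower bar is in front of the hook tip, lift over, back away.
- hookstand: Fixed black column 40 (x) by 34 (y), 130 tall, on a base plate 100 x 90 x 12, with a steel barbed hook. Origin: table level under the column's centre; x is the way the hook points, towards its free tip. The hook lies at y = 0: square level shank 10 x 10, top at z 130; rigid, not to be forced (25 N at most, jolts included).
- hook_root (a point): Top of the shank at the column's face (x 20, z 130 of the stand); axes as the stand. The hook's tip turns up: upright 5 thick, 10 wide, 14 above the shank top, with a barb nose pointing 2 back to the column over its top 4 mm; 24 high overall, more than the gauge's window. The hook is clamped at an unmeasured reach: nose face 43 to 83 mm from here (x), outer face 7 further. Feel for it, lightly.
- nest: Fixed aluminium fixture plate 170 (x) by 200 (y) by 12 with a grey nest block 64 by 74 at its centre, top at z 38. Lifting eyes (to z 40) at the corners (+x,+y) and (-x,-y); black clamp block with brass knob (to z 44) at (+x,-y). Origin: underside centre, at table level.
- nest_seat (a point): Centre of the slot mouth in the nest block's top, 38 above the table; axes as the nest. Slot 15 (x) by 33 (y), 17 deep, chamfered: the gauge's tongue enters with 1.5 mm play each side until the flange lies flat on the block (gauge origin then here). Gauge y along nest y, either way round. Seat it gently, slowly: 40 N at most, jolts included.
- ring_gauge: brass ring, outer diameter 30, hole 18, 12 high, lying on the aluminium fixture plate near a corner of the plate; bystander
- plug_gauge: aluminium stepped plug, diameter 28, 75 high, standing on the table; bystander
- cleaner_bottle: white bottle with blue cap, diameter 48, 120 high, standing on the table; bystander
- vee_block: dark steel vee block 50 x 40 x 32 on the table; bystander
- hex_driver: screwdriver with a green handle lying on the table; bystander
There are look-alikes about, which are no part of the job. What is meant by the gauge is not green, and is the larger of those in its own colour.

How it is judged:
By the outcome, as a careful person would: the job done as asked, in the order asked, and still so for the second after the job is handed in, with the robot touching nothing.
It also fails if it takes over 69 s, if anything falls off the work surface, if the arm or the gripper's body presses on something with over 40 N, if the wrist force passes 120 N, or if a joint passes its speed limit or range.

ROBOT

A 7-joint arm with a two-finger parallel gripper is mounted at the origin on the work surface. World frame = base frame: x ahead of the robot, y to its left, z up, the work surface at z = 0. Lengths are in m, angles in rad, forces in N, time in s.
With the tool pointing down it reaches from about 0.4 to 0.85 m from the base axis. Payload 4.5 kg.
Tool frame: the origin (TCP) lies midway between the tips of the shut fingers; the grasp point (between the pads) lies 19 mm behind it (r.hold_point_z is the distance from the TCP to the grasp point, in m); z points along the fingers, y is the direction in which the jaws open and shut (so a half turn about z gives the same grasp; the last joint's range is limited). The gripper opens to 88 mm and grips with 3 to 60 N. Pads are 18 mm wide; open, the fingers measure 123 mm over their backs; the gripper's body (75 mm by 187 mm) begins 45 mm behind the grasp point.
Start: joints at [1.266, 0.689, -0.195, 1.565, 0.157, 0.902, -0.215], TCP at [0.208, -0.589, 0.239] pointing down, gripper open.
Joint ranges: [-3.01, 3.01], [-0.46, 2.08], [-1.47, 1.51], [0.13, 2.56], [-1, 4.14], [0.04, 2.09], [-2.66, 2.66]. Speed limits (rad/s): [2.57, 2.57, 3.14, 3.14, 3.14, 3.14, 3.14].

INTERFACE

Orientations are given as a unit quaternion [x, y, z, w].
In Python, from plant import r gives the robot as it stands. The module is installed in compiled form; this text tells all that it offers.
- The arm moves only by the tool move_arm, never from a script. Its arguments are lists of equal length, an entry for each row: "turn": the turn, a rotation vector about the tool's x, y, z in units of 2 pi rad (1.0 is 2 pi rad), a list of three; "dp": the shift along the tool's x, y, z in units of 2.5 cm (1.0 is 2.5 cm), a list of three; "jaw": the closure, from -1 (fully open) to 1 (shut), so that 0 is half open. In form: {"turn": [[wx, wy, wz], ...], "dp": [[x, y, z], ...], "jaw": [jaw, ...]}. A call has 1 to 10 rows; each row shifts and turns the commanded pose from where the row before left it, along the tool's axes as they then stand; what a row does not reach is not made up. A row lasts 1/12 s, in which the tool goes at most 41.7 mm and 7.16 degrees, less where a joint would pass 70% of its speed; a pose out of reach is approached as far as the arm can. A call with a number of a shift or a turn outside -1 to 1 is refused whole. A call with a gripper value outside its range is refused whole. The fingers move at their own pace and stop on an object; "newtons" is the grip in N (left out, the last holds). Time passes only in rows, so rows that do not move let the fingers close. It gives the time, the measured TCP pose, the force and the opening at its end, in the units of the state.
- r.get_state(): the state, without advancing time (a new reading comes with each control period).
- r.snapshot(name): name is "side" or "top"; returns a dict with "frame" (400x640x3 uint8, blue, green, red), "mtx" (3x3 intrinsics, pixels), "origin" and "orientation" of the camera in the world. Camera axes: x right, y up, looking along -z (the intrinsics and any distortion apply to the point x, -y, -z); pixel columns grow to the right and rows downward; lengths in m; the calibration is good to about 2 mm. A picture is of the moment at which its call begins. There is no depth.
- r.finish_job(): hands the job in, once; it reports no verdict.
The state is a dict: "clock": time; "q": joint angles; "qd": joint speeds; "joint_torque": joint torques, N m; "tool_pos": TCP position; "eef_rot": TCP orientation; "contact_force": force on the tool from outside, world axes, zero at the start; "moment": the same for the moment, N m; "opening": opening from 0.0 (shut) to 1.0 (fully open).
Only numpy, scipy, OpenCV 4.12 (cv2) and the standard library are available. Lean on these libraries where they do the work, as an engineer would, in place of code of your own. Each camera call takes 0.05 s, during which the arm holds its last target.

## Working session

There is one attempt and no reset: what is moved stays moved. The work goes in short steps, Python scripts to look and compute and a tool call to move; the robot and the scene stay as the last step left them, time stands still between calls to the robot, and variables do not carry over. Pictures are saved under pics/ and viewed, and the job is handed in when it is done.

Besides the shell and the picture viewer there is one more tool, called after "Call:" by a JSON object that holds its "fn" and its "kwargs". move_arm: Moves the arm, as the interface text tells. Shifts and turns lie within -1 to 1; 1 stands for 2.5 cm of shift or 2 pi rad of turn. Its arguments: {"type":"object","properties":{"turn":{"type":"array","items":{"type":"array","items":{"type":"number","minimum":-1,"maximum":1}}},"dp":{"type":"array","items":{"type":"array","items":{"type":"number","minimum":-1,"maximum":1}}},"jaw":{"type":"array","items":{"type":"number"}},"newtons":{"type":"number"}},"required":["turn","dp","jaw"]}

```bash
mkdir -p pics; cat > h.py <<'E'
import numpy as np, cv2, pickle
from scipy.spatial.transform import Rotation as R
def cam(s):
    M=np.array(s["mtx"]);o=np.array(s["origin"]);q=s["orientation"]
    q=np.array(q); Rm=R.from_quat(q).as_matrix() if q.shape==(4,) else q
    return M,o,Rm
def ray(s,u,v):
    M,o,Rm=cam(s); d=np.linalg.inv(M)@[u,v,1]; d=Rm@np.array([d[0],-d[1],-d[2]]); return o,d/np.linalg.norm(d)
def onz(s,u,v,z):
    o,d=ray(s,u,v); return o+d*(z-o[2])/d[2]
def proj(s,p):
    M,o,Rm=cam(s); c=Rm.T@(np.array(p)-o); c=np.array([c[0],-c[1],-c[2]]); c=M@c; return c[:2]/c[2]
def tri(s1,a,s2,b):
    o1,d1=ray(s1,*a);o2,d2=ray(s2,*b)
    A=np.stack([d1,-d2],1); t=np.linalg.lstsq(A,o2-o1,rcond=None)[0]
    p,q=o1+d1*t[0],o2+d2*t[1]; return (p+q)/2,np.linalg.norm(p-q)
def load(n): return pickle.load(open(n+'.pkl','rb'))
def snap(r,cname,n):
    s=r.snapshot(cname); pickle.dump(s,open(n+'.pkl','wb')); cv2.imwrite(f'pics/{n}.png',s['frame']); return s
E
python3 - <<'E'
from h import *
from plant import r
print(r.get_state(), r.hold_point_z)
for c in('side','top'):
    s=snap(r,c,c+'0'); print({k:v for k,v in s.items() if k!='frame'})
E
```

```text
{'clock': 0.0, 'q': array([ 1.26580893,  0.68995518, -0.19451319,  1.56633293,  0.15727665,
        0.90250262, -0.21508853]), 'qd': array([ 1.51453192e-03,  6.77465139e-04,  7.72959141e-04, -7.08640461e-04,
        5.08360684e-04,  1.50687353e-03,  4.32128223e-05]), 'joint_torque': array([-7.42352804e-04, -5.27560401e+01, -1.26755275e+00, -1.53424466e+01,
       -5.27968642e-02,  6.62271545e-03,  1.39861850e-04]), 'tool_pos': array([ 0.20746394, -0.58889646,  0.23793095]), 'eef_rot': array([ 9.85680064e-01,  1.68623823e-01, -2.09883888e-04, -8.79938528e-04]), 'contact_force': array([ 0.38426448, -0.27601513, -0.45822866]), 'moment': array([ 0.01912356, -0.02417577,  0.03721704]), 'opening': 1.0005155527537306} 0.0187
{'mtx': array([[393.7067145 ,   0.        , 323.56406175],
       [  0.        , 393.7067145 , 199.92192194],
       [  0.        ,   0.        ,   1.        ]]), 'origin': array([ 0.12249189, -0.45889313,  0.58253074]), 'orientation': array([ 0.44471284, -0.16203163, -0.31210287,  0.82375241])}
{'mtx': array([[369.0118788 ,   0.        , 323.34986836],
       [  0.        , 369.0118788 , 203.64924028],
       [  0.        ,   0.        ,   1.        ]]), 'origin': array([0.50552151, 0.08363255, 1.04377389]), 'orientation': array([ 0.02441968, -0.01924959, -0.70429068,  0.70923041])}
```

View pics/side0.png

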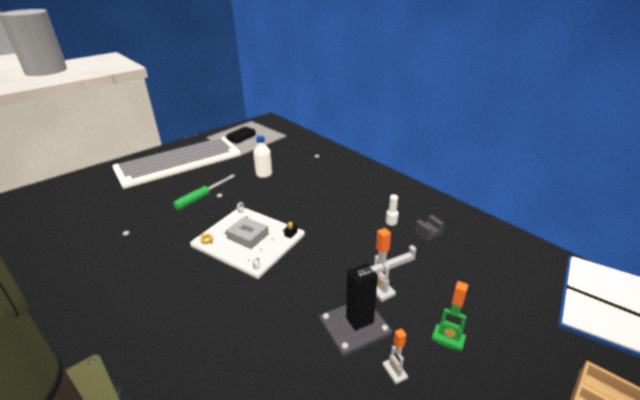

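View pics/top0.png

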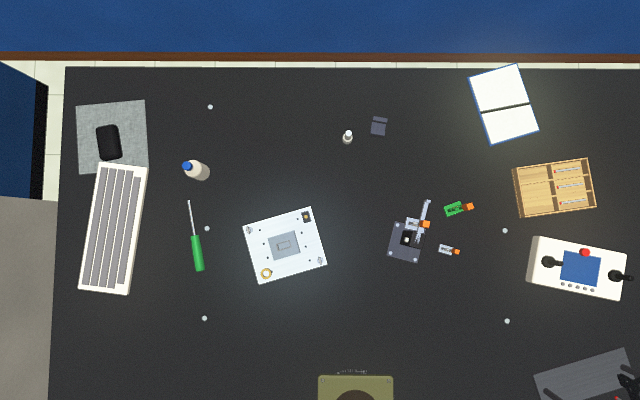

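Three things have an orange grip in the side view. The one at (384,240) is steel, larger, and hangs on the hook. The one at (400,338) is steel but smaller and stands on the table, and the one at (460,293) has a green body. The one on the hook fits the description, so I'll confirm it in an enlarged crop.

```bash
python3 - <<'E'
from h import *
a=load('side0')['frame'][215:390,310:480]; b=load('top0')['frame'][185:275,375:485]
cv2.imwrite('pics/c1.png',np.hstack([cv2.resize(a,(583,600),interpolation=2)]))
b2=cv2.resize(b,None,fx=7,fy=6.6,interpolation=2)
cv2.imwrite('pics/c2.png',b2)
c=load('top0')['frame'][200:290,235:335]
cv2.imwrite('pics/c3.png',cv2.resize(c,None,fx=6,fy=6,interpolation=2))
E
```

```text
(no output)
```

View pics/c1.png

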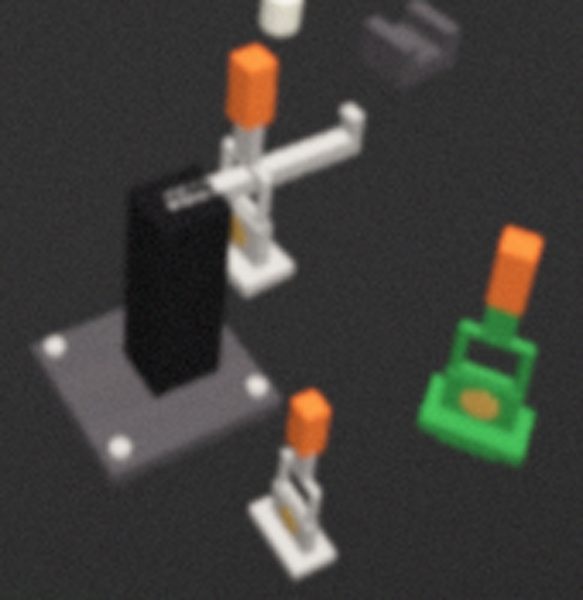

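View pics/c2.png

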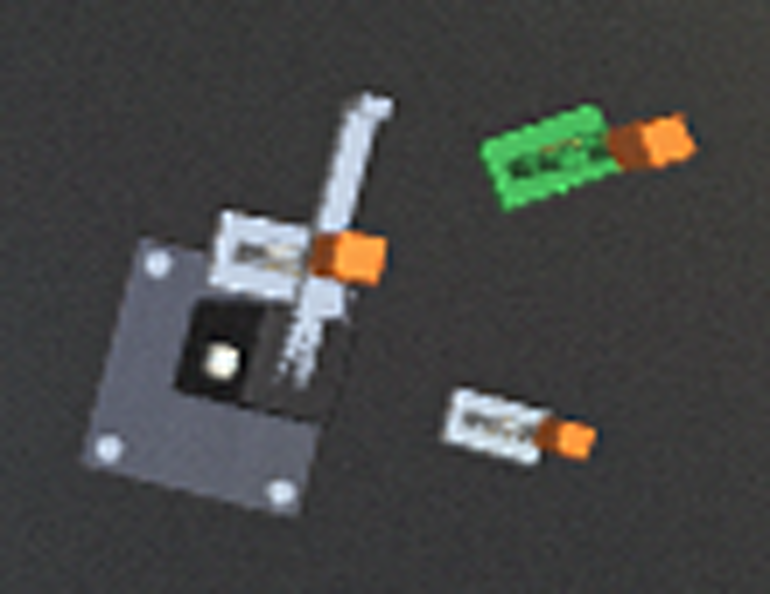

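View pics/c3.png

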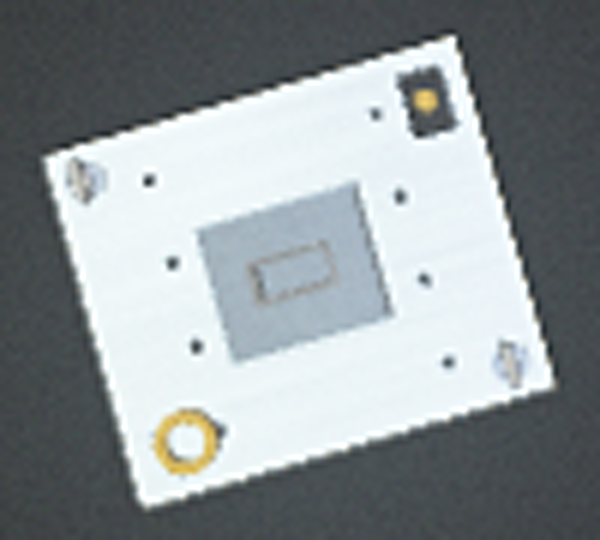

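The crops confirm it. The steel gauge is on the hook with its window around the shank, grip at side (384,240), top (427,224). The other two are look-alikes. Next I'll measure.

```bash
cat > meas.py <<'E'
from h import *
t=load('top0'); s=load('side0')
def comps(f,mask,mina=8):
    n,l,st,c=cv2.connectedComponentsWithStats(mask.astype(np.uint8),connectivity=8)
    return [(st[i],c[i],l==i) for i in range(1,n) if st[i][4]>=mina]
def om(f):
    h=cv2.cvtColor(f,cv2.COLOR_BGR2HSV); return (h[...,0]>4)&(h[...,0]<18)&(h[...,1]>170)&(h[...,2]>90)
E
python3 - <<'E'
from meas import *
for n,I in(('t',t),('s',s)):
    for st,c,m in comps(I['frame'],om(I['frame'])): print(n,st,c)
f=t['frame']; hsv=cv2.cvtColor(f,cv2.COLOR_BGR2HSV)
# grip top face bright
print(hsv[218:231,418:433,2])
# plate
g=cv2.cvtColor(f,cv2.COLOR_BGR2GRAY); m=np.zeros_like(g); m[195:295,230:340]=(g[195:295,230:340]>130)
cs,_=cv2.findContours(m,cv2.RETR_EXTERNAL,cv2.CHAIN_APPROX_NONE); c=max(cs,key=cv2.contourArea)
rc=cv2.minAreaRect(c); b=cv2.boxPoints(rc); print('plate',rc)
P=np.array([onz(t,*p,0.012) for p in b]); print(P*1000, P.mean(0)*1000,[np.linalg.norm(P[i]-P[i-1]) for i in range(4)])
# block
bm=np.zeros_like(g)
print(g[225:265:3,262:306:2])
E
```

```text
t [462 202  12   9  72] [467.51388889 206.26388889]
t [420 220  10   8  66] [424.57575758 223.51515152]
t [452 249   8   5  34] [455.47058824 250.91176471]
s [376 228  15  24 296] [383.14527027 239.5       ]
s [452 281  16  26 282] [459.5070922  293.09219858]
s [394 329  12  18 182] [399.53296703 337.54945055]
[[ 51  74 150 237 229 232 231  48  55  59  59  56  56  59  60]
 [152 101 152 245 241 236 144  55  55  59  56  58  59  56  60]
 [223 120 128 133 140 197 255 206 178  98  72  60  56  56  59]
 [230  94 127 119 129 218 255 255 255 255 255 255  83  62  55]
 [168 100 126 122 151 255 255 253 253 254 255 255  74  61  62]
 [ 97 100 126 116 144 255 253 251 251 251 255 255  54  60  57]
 [ 95 114 127 122 163 255 253 251 251 252 255 223  59  56  61]
 [100 140 124 124 185 255 254 253 252 253 255 197  57  54  58]
 [119 153 122 118 147 231 255 255 255 255 255 106  61  58  58]
 [139 233 220 172 167 153 167 150 164 197 224  72  57  59  62]
 [196 234 231 229 231 215  95  53  63  78  95  56  59  60  64]
 [203 228 227 229 232 230 112 128  51  57  62  58  58  58  55]
 [229 226 225 226 229 234 101  9
[... 1082 characters left out ...]
8 179 180 180 172 182 180 177
  231 242 239 238]
 [247 248 246 245 172 181 182 168 145 180 177 183 180 177 167 179 181 180
  148 245 243 207]
 [242 244 246 244 213 178 178 180 131 176 156 171 176 181 180 181 182 182
  172 248 241 241]
 [244 242 240 242 241 170 180 176 178 181 178 183 179 178 181 182 180 182
  176 192 243 242]
 [241 241 244 244 244 213 177 175 174 179 179 176 180 179 183 221 240 240
  242 243 243 243]
 [243 242 238 167 244 241 173 177 174 177 218 242 241 242 244 244 243 245
  243 242 243 243]
 [243 242 243 242 242 242 241 243 243 243 243 243 245 244 242 242 242 242
  243 244 243 242]
 [243 243 244 243 243 243 244 244 245 243 241 239 242 242 243 243 242 242
  242 243 243 242]]
```

```bash
python3 - <<'E'
from meas import *
f=t['frame']; g=cv2.cvtColor(f,cv2.COLOR_BGR2GRAY)
# block
m=np.zeros_like(g); m[222:268,258:308]=((g>120)&(g<212))[222:268,258:308]
m=cv2.morphologyEx(cv2.morphologyEx(m,cv2.MORPH_CLOSE,np.ones((3,3))),cv2.MORPH_OPEN,np.ones((5,5)))
c=max(cv2.findContours(m,0,1)[0],key=cv2.contourArea); rc=cv2.minAreaRect(c); print('block',rc)
P=np.array([onz(t,*p,.038) for p in cv2.boxPoints(rc)]); print(P*1000,P.mean(0)*1000,[np.linalg.norm(P[i]-P[i-1]) for i in range(4)])
# side plate
f2=s['frame']; g2=cv2.cvtColor(f2,cv2.COLOR_BGR2GRAY)
m=np.zeros_like(g2); m[200:280,185:310]=(g2>130)[200:280,185:310]
c=max(cv2.findContours(m,0,1)[0],key=cv2.contourArea); h=cv2.convexHull(c); a=cv2.approxPolyDP(h,5,True)[:,0]
print('sideplate',a,[onz(s,*p,.012)[:2].round(4) for p in a])
for n,p in(('toplatecentre',(.4537,.2003,.012)),('slot',(.4537,.2003,.038))): print(n,proj(s,p),proj(t,p))
cv2.imwrite('pics/c4.png',cv2.resize(f2[200:285,185:310],None,fx=6,fy=6,interpolation=cv2.INTER_CUBIC))
cv2.imwrite('pics/c5.png',cv2.resize(f2[225:355,310:425],None,fx=4.6,fy=4.6,interpolation=cv2.INTER_CUBIC))
cv2.imwrite('pics/c6.png',cv2.resize(f[193:268,383:443],None,fx=8,fy=8,interpolation=cv2.INTER_CUBIC))
# grip
hs=cv2.cvtColor(f,cv2.COLOR_BGR2HSV); mm=om(f)&(hs[...,2]>200); mm[:,:415]=0; mm[:215]=0; mm[235:]=0;mm[:,435:]=0
ys,xs=np.nonzero(mm); rc=cv2.minAreaRect(np.stack([xs,ys],1).astype(np.float32)); print('griptop',rc,xs.mean(),ys.mean(), onz(t,xs.mean(),ys.mean(),.196), onz(t,*rc[0],.196))
E
```

```text
block ((283.7169494628906, 245.00946044921875), (23.213932037353516, 28.29627227783203), 74.05460357666016)
[[473.82956425 243.9258236   38.        ]
 [495.44487054 170.18173139  38.        ]
 [435.23658712 152.15948229  38.        ]
 [413.75062221 225.63485732  38.        ]] [454.56541103 197.97547365  38.        ] [np.float64(0.06280158218036731), np.float64(0.0768466824382389), np.float64(0.06284774342938197), np.float64(0.07655244884482687)]
sideplate [[239 202]
 [304 231]
 [258 278]
 [190 244]] [array([0.5147, 0.3348]), array([0.5642, 0.1252]), array([0.3982, 0.0673]), array([0.3428, 0.2604])]
toplatecentre [246.43202378 235.81573355] [283.94488394 244.82515748]
slot [245.0768606  226.87682603] [282.8559331  245.30046661]
griptop ((425.8269348144531, 223.36538696289062), (6.471832275390625, 6.275716304779053), 11.309932708740234) 425.83720930232556 223.32558139534885 [ 0.51438105 -0.14497749  0.196     ] [ 0.51428986 -0.1449531   0.196     ]
```

View pics/c4.png

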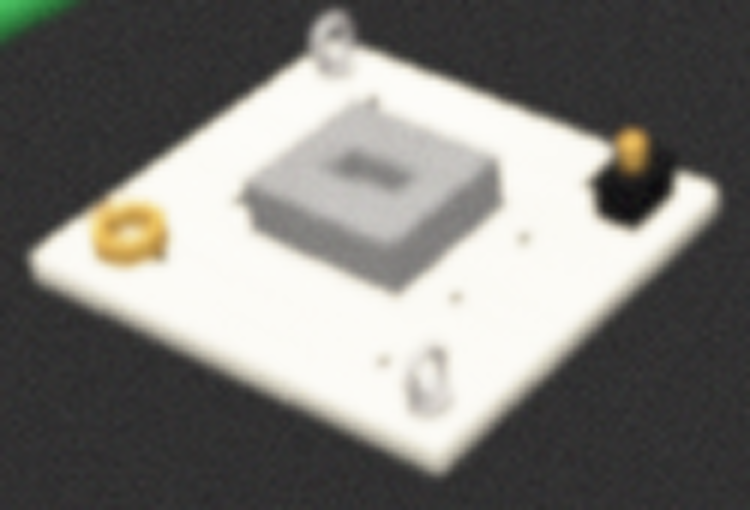

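View pics/c5.png

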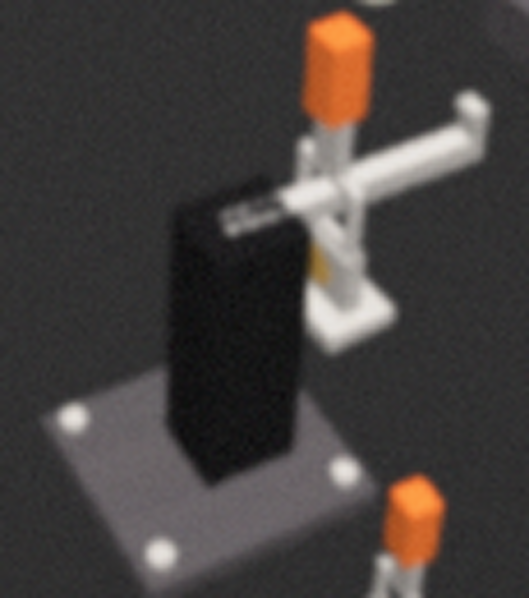

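View pics/c6.png

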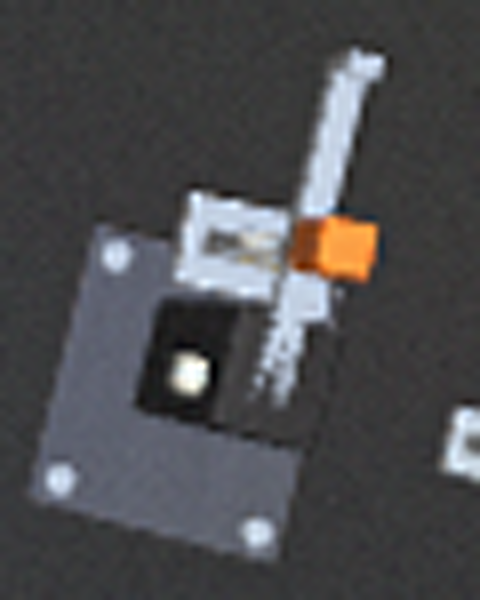

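```bash
python3 - <<'E'
from meas import *
def S(x,y): return ((x+.5)/4.6-.5+310,(y+.5)/4.6-.5+225)
def T(x,y): return ((x+.5)/8-.5+383,(y+.5)/8-.5+193)
def N4(x,y): return ((x+.5)/6-.5+185,(y+.5)/6-.5+200)
def N3(x,y): return ((x+.5)/6-.5+235,(y+.5)/6-.5+200)
for n,a,b in [('griptop',T(348,249),S(341,32)),('griptop2',(425.83,223.33),S(341,32)),('slot',N3(292,272),N4(372,170)),('tiptop',T(370,68),S(474,104)),
 ('bolt1',T(117,257),S(344,471)),('bolt2',T(60,481),S(73,418)),('bolt3',T(257,531),S(160,554)),('brass',N3(426,99),N4(632,135)),]:
    p,e=tri(t,a,s,b); print(n,np.round(a,1),np.round(b,1),(p*1000).round(1),round(e*1000,1))
for n,p in (('b117',(117,257)),('b60',(60,481)),('b257',(257,531))): print(n, onz(t,*T(*p),.014)*1000)
for n,p in (('a',(344,471)),('b',(73,418)),('c',(160,554))): print(n, onz(s,*S(*p),.014)*1000)
# shank edges in top at z .13
f=t['frame'];g=cv2.cvtColor(f,cv2.COLOR_BGR2GRAY).astype(float)
pts=[]
for v in range(203,219):
    row=g[v,415:436]; w=np.clip(row-90,0,None); w[w<20]=0
    u=415+(w*np.arange(len(row))).sum()/w.sum(); pts.append((u,v)); print(v,u.round(2),(w>60).sum(), (onz(t,u,v,.13)*1000).round(1))
E
```

```text
griptop [426.1 223.7] [383.7 231.6] [ 514.7 -146.9  194.7] 3.1
griptop2 [425.8 223.3] [383.7 231.6] [ 515.4 -146.5  194.1] 2.8
slot [283.2 244.9] [246.6 227.9] [455.4 199.1  34.8] 1.9
tiptop [428.8 201.1] [412.7 247.2] [ 570.2 -167.8  144.1] 2.9
bolt1 [397.2 224.7] [384.4 327. ] [ 525.5 -140.5  -52.6] 37.0
bolt2 [390.1 252.7] [325.5 315.5] [435.4 -95.3  13.5] 2.6
bolt3 [414.7 258.9] [344.4 345. ] [ 418.4 -163.2   13.1] 1.9
brass [305.6 216.1] [289.9 222.1] [534.  138.4  45.8] 2.0
b117 [ 511.93001308 -114.46350334   14.        ]
b60 [434.35700042 -94.36004671  14.        ]
b257 [ 417.70384436 -162.30656813   14.        ]
a [ 496.60029196 -184.14219607   14.        ]
b [436.16533296 -96.33159665  14.        ]
c [ 418.66925685 -164.19771308   14.        ]
203 426.09 4 [ 565.3 -163.9  130. ]
204 425.76 4 [ 562.9 -163.   130. ]
205 425.33 4 [ 560.4 -162.   130. ]
206 425.26 4 [ 557.9 -161.8  130. ]
207 425.13 4 [ 555.4 -161.4  130. ]
208 424.78 4 [ 552.9 -160.5  130. ]
209 424.33 4 [ 550.4 -159.4  130. ]
210 424.26 4 [ 548.  -159.2  130. ]
211 424.12 4 [ 545.5 -158.8  130. ]
212 423.75 4 [ 543.  -157.9  130. ]
213 423.33 4 [ 540.5 -156.8  130. ]
214 423.25 4 [ 538.  -156.6  130. ]
215 423.13 4 [ 535.6 -156.3  130. ]
216 422.78 4 [ 533.1 -155.4  130. ]
217 422.33 4 [ 530.6 -154.3  130. ]
218 422.22 4 [ 528.1 -154.   130. ]
```

```bash
python3 - <<'E'
from meas import *
def T(x,y): return ((x+.5)/8-.5+383,(y+.5)/8-.5+193)
print('flange centre',onz(t,*T(257,250),.078)*1000)
for p in [(191,190),(175,280),(290,210)]: print(onz(t,*T(*p),.078)*1000)
f=t['frame'][212:234,400:434]
cv2.imwrite('pics/c7.png',cv2.resize(f,None,fx=22,fy=22,interpolation=cv2.INTER_CUBIC))
f=s['frame'][225:305,365:400]
cv2.imwrite('pics/c8.png',cv2.resize(f,None,fx=7.4,fy=7.4,interpolation=cv2.INTER_CUBIC))
E
```

```text
flange centre [ 514.13801458 -147.75388734   78.        ]
[ 533.55096437 -126.39572568   78.        ]
[ 504.18154069 -120.99281042   78.        ]
[ 527.2510547  -158.60961561   78.        ]
```

View pics/c7.png

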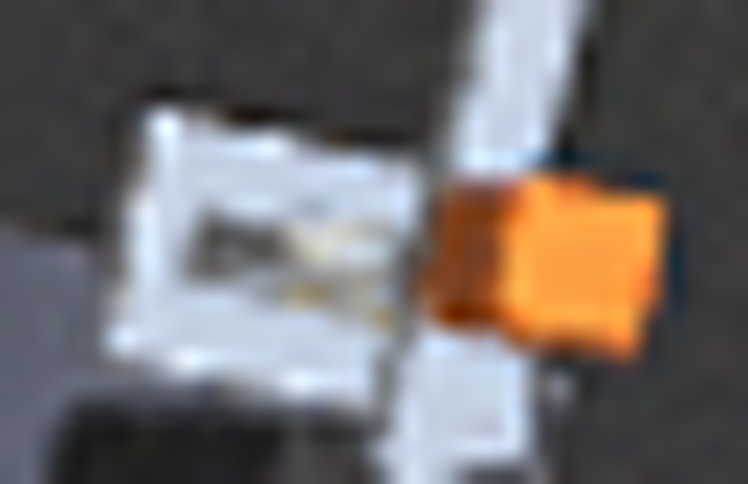

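View pics/c8.png

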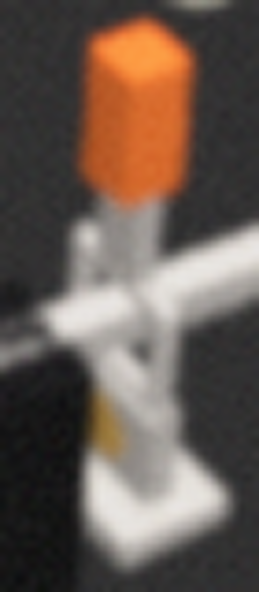

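Measured (mm):
- **Stand:** centre about (465,-139), hook yaw about -14.3° (80 × 70 bolt pattern agrees).
- **Gauge:** grip at about (514.6,-146.3). Its top triangulates to z 194–195 against 196 expected, and it sits 3–5 mm off centre on the shank.
- **Nest:** slot at about (454.5,199.5), yaw about 16.7°. Plate sides come out at 170 and 201 against 170 × 200.

I'll approach with the jaws along the hook.

Call:
{"fn": "move_arm", "kwargs": {"turn": [[0,0,0],[0,0,0],[0,0,0],[0,0,0],[0,0,0],[0,0,0],[0,0,0],[0,0,0],[0,0,0],[0,0,0]], "dp": [[0.97,-0.7,-0.1],[0.97,-0.7,-0.1],[0.97,-0.7,-0.1],[0.97,-0.7,-0.1],[0.97,-0.7,-0.1],[0.97,-0.7,-0.1],[0.97,-0.7,-0.1],[0.97,-0.7,-0.1],[0.97,-0.7,-0.1],[0.97,-0.7,-0.1]], "jaw": [-1,-1,-1,-1,-1,-1,-1,-1,-1,-1], "newtons": 40}}

```text
clock: 0.93
tool_pos: [0.3787, -0.3424, 0.2636]
eef_rot: [0.986, 0.169, -0.0, -0.0]
contact_force: [0.3, 0.4, -0.2]
opening: 0.996
```

Call:
{"fn": "move_arm", "kwargs": {"turn": [[0,0,-0.0196],[0,0,-0.0196],[0,0,-0.0196],[0,0,-0.0196],[0,0,-0.0196],[0,0,-0.0196],[0,0,-0.0196],[0,0,-0.0196],[0,0,0]], "dp": [[0,0,0],[0,0,0],[0,0,0],[0,0,0],[0,0,0],[0,0,0],[0,0,0],[0,0,0],[0,0,0]], "jaw": [-1,-1,-1,-1,-1,-1,-1,-1,-1]}}

```text
clock: 1.68
tool_pos: [0.3779, -0.3438, 0.2633]
eef_rot: [0.788, 0.616, 0.0, -0.0]
contact_force: [-0.0, -0.2, -1.5]
opening: 0.999
```

```bash
cat > plan.py <<'E'
import sys; from h import *
from plant import r
def st():
    s=r.get_state(); return s,np.array(s['tool_pos']),R.from_quat(s['eef_rot'])
def to(target,yaw=None):
    s,p,q=st(); d=q.inv().apply(np.array(target)-p)
    print('t',round(s['clock'],2),'p',(p*1000).round(1),'units',(d/.025).round(3),'mm',(d*1000).round(1),'q',np.array(s['q']).round(2))
    m=q.as_matrix(); print('toolx',m[:,0].round(3),'y',m[:,1].round(3),'z',m[:,2].round(3),'F',np.array(s['contact_force']).round(2),'M',np.array(s['moment']).round(2),'open',round(s['opening'],3))
E
python3 -c "
from plan import *
to([.5146,-.1463,.22])"
```

```text
t 1.68 p [ 377.9 -343.8  263.3] units [8.984 3.4   1.738] mm [224.6  85.   43.5] q [ 0.95  0.54 -0.48  1.86  0.33  0.82  0.06]
toolx [0.241 0.97  0.001] y [ 0.97  -0.241 -0.001] z [-0.     0.001 -1.   ] F [-0.01 -0.21 -1.5 ] M [-0.03 -0.14 -0.02] open 0.999
```

Call:
{"fn": "move_arm", "kwargs": {"turn": [[0,0,0],[0,0,0],[0,0,0],[0,0,0],[0,0,0],[0,0,0],[0,0,0],[0,0,0],[0,0,0],[0,0,0]], "dp": [[0.9,0.34,0],[0.9,0.34,0],[0.9,0.34,0],[0.9,0.34,0],[0.9,0.34,0],[0.9,0.34,0],[0.9,0.34,0],[0.9,0.34,0],[0.9,0.34,0],[0.9,0.34,0]], "jaw": [-1,-1,-1,-1,-1,-1,-1,-1,-1,-1]}}

```text
clock: 2.52
tool_pos: [0.516, -0.1453, 0.2635]
eef_rot: [0.79, 0.613, -0.0, -0.0]
contact_force: [0.7, 0.8, 0.4]
opening: 0.996
```

Call:
{"fn": "move_arm", "kwargs": {"turn": [[0,0,0],[0,0,0],[0,0,0],[0,0,0]], "dp": [[0,0,0.7],[0,0,0.7],[0,0,0],[0,0,0]], "jaw": [-1,-1,-1,-1]}}

```text
clock: 2.85
tool_pos: [0.5149, -0.1464, 0.2281]
eef_rot: [0.789, 0.614, -0.001, -0.001]
contact_force: [-0.1, 1.0, 0.2]
opening: 0.997
```

```bash
python3 -c "
from plan import *
to([.5146,-.1463,.160])
a=snap(r,'side','side1');b=snap(r,'top','top1')
cv2.imwrite('pics/d1.png',np.hstack([cv2.resize(a['frame'][150:330,310:430],(400,600),interpolation=2),cv2.resize(b['frame'][180:270,370:430+0],(400,600),interpolation=2)]))"
```

```text
t 2.85 p [ 514.9 -146.4  228.1] units [ 0.003 -0.008  2.725] mm [ 0.1 -0.2 68.1] q [ 0.46  0.61 -0.43  1.84  0.35  0.77 -0.41]
toolx [ 0.246  0.969 -0.   ] y [ 0.969 -0.246 -0.002] z [-0.002  0.    -1.   ] F [-0.12  0.95  0.18] M [-0.05 -0.03 -0.  ] open 0.997
```

View pics/d1.png

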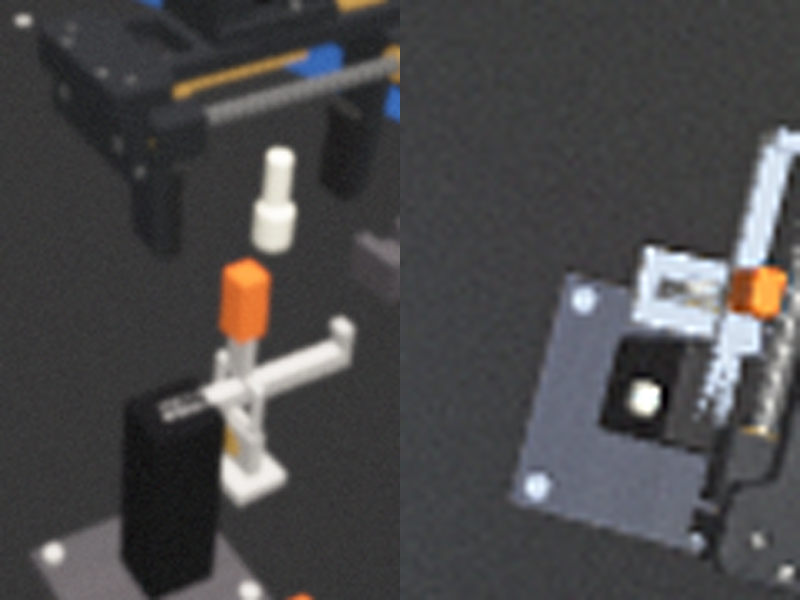

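The side view shows the fingers straddling the grip along the hook, with the grip at crop (245,300) and the finger tips at (158,245) and (345,190). Next I'll go down and close.

Call:
{"fn": "move_arm", "kwargs": {"turn": [[0,0,0],[0,0,0],[0,0,0],[0,0,0],[0,0,0],[0,0,0],[0,0,0],[0,0,0]], "dp": [[0,0,0.5],[0,0,0.5],[0,0,0.5],[0,0,0.5],[0,0,0.4],[0,0,0.3],[0,0,0],[0,0,0]], "jaw": [-1,-1,-1,-1,-1,-1,-1,-1]}}

```text
clock: 3.62
tool_pos: [0.5159, -0.1465, 0.1614]
eef_rot: [0.789, 0.615, 0.0, 0.0]
contact_force: [1.0, -0.5, -0.5]
opening: 1.0
```

```bash
python3 -c "
from plan import *
to([.5146,-.1463,.160])
a=snap(r,'side','side2')
cv2.imwrite('pics/d2.png',cv2.resize(a['frame'][170:310,310:430],(514,600),interpolation=2))"
```

```text
t 3.62 p [ 515.9 -146.5  161.4] units [-0.005 -0.051  0.058] mm [-0.1 -1.3  1.4] q [ 0.42  0.7  -0.37  1.9   0.42  0.61 -0.47]
toolx [ 0.245  0.97  -0.   ] y [ 0.97  -0.245  0.   ] z [ 0. -0. -1.] F [ 0.97 -0.53 -0.5 ] M [-0.01 -0.04  0.03] open 1.0
```

View pics/d2.png

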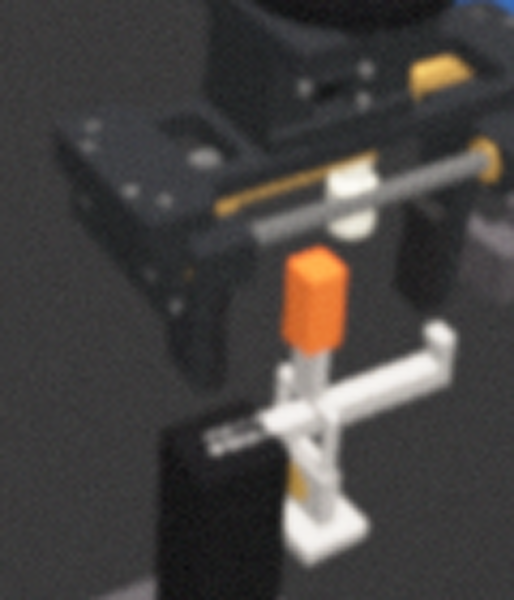

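The fingers are centred: tip midpoint (317,345) in the crop coincides with the grip's lower end. Closing at low force first.

Call:
{"fn": "move_arm", "kwargs": {"turn": [[0,0,0],[0,0,0],[0,0,0],[0,0,0],[0,0,0],[0,0,0],[0,0,0],[0,0,0],[0,0,0],[0,0,0]], "dp": [[0,0,0],[0,0,0],[0,0,0],[0,0,0],[0,0,0],[0,0,0],[0,0,0],[0,0,0],[0,0,0],[0,0,0]], "jaw": [-0.2,0.2,0.4,0.5,0.55,0.6,0.65,0.7,1,1], "newtons": 10}}

```text
clock: 4.5
tool_pos: [0.5157, -0.1464, 0.1612]
eef_rot: [0.789, 0.615, -0.0, 0.0]
contact_force: [-0.7, -0.1, -0.2]
opening: 0.268
```

Call:
{"fn": "move_arm", "kwargs": {"turn": [[0,0,0],[0,0,0],[0,0,0],[0,0,0]], "dp": [[0,0,0],[0,0,0],[0,0,0],[0,0,0]], "jaw": [1,1,1,1], "newtons": 45}}

```text
clock: 4.83
tool_pos: [0.5157, -0.1464, 0.1612]
eef_rot: [0.789, 0.615, -0.0, 0.0]
contact_force: [1.0, 0.6, 0.3]
opening: 0.177
```

```bash
python3 -c "
from plan import *
to([.5146,-.1463,.160])
a=snap(r,'side','side3');b=snap(r,'top','top3')
cv2.imwrite('pics/d3.png',np.hstack([cv2.resize(a['frame'][170:310,310:400],(386,600),interpolation=2),cv2.resize(b['frame'][180:270,380:440+0],(400,600),interpolation=2)]))"
```

```text
t 4.83 p [ 515.7 -146.4  161.2] units [-0.005 -0.043  0.048] mm [-0.1 -1.1  1.2] q [ 0.42  0.7  -0.37  1.9   0.42  0.61 -0.47]
toolx [ 0.244  0.97  -0.   ] y [ 0.97  -0.244  0.   ] z [-0. -0. -1.] F [0.99 0.62 0.29] M [-0.02 -0.08  0.01] open 0.177
```

View pics/d3.png

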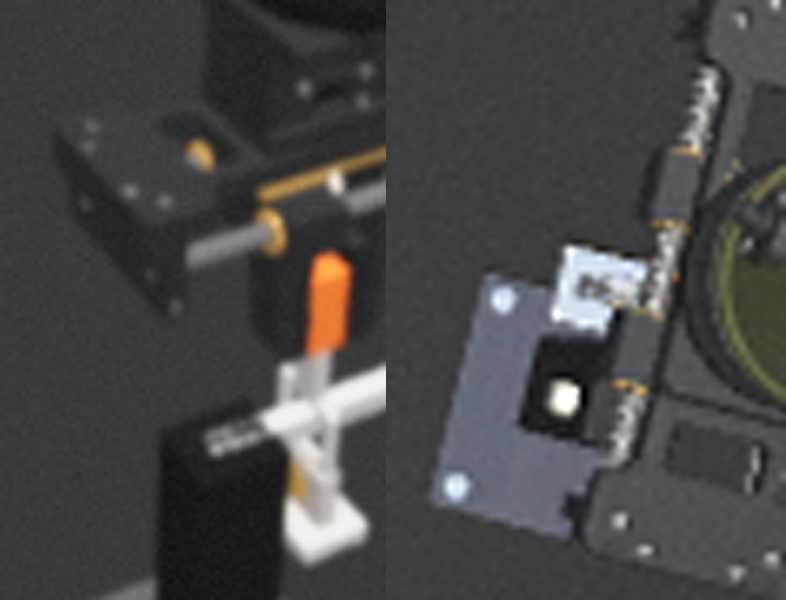

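Gripped: opening 0.177 is about 15.6 mm against the 16 mm grip. I'll raise it 6 mm slowly.

Call:
{"fn": "move_arm", "kwargs": {"turn": [[0,0,0],[0,0,0],[0,0,0],[0,0,0],[0,0,0],[0,0,0],[0,0,0],[0,0,0]], "dp": [[0,0,-0.04],[0,0,-0.04],[0,0,-0.04],[0,0,-0.04],[0,0,-0.04],[0,0,-0.04],[0,0,0],[0,0,0]], "jaw": [1,1,1,1,1,1,1,1]}}

```text
clock: 5.6
tool_pos: [0.5157, -0.1464, 0.1673]
eef_rot: [0.789, 0.615, 0.0, 0.0]
contact_force: [0.1, -0.4, -1.1]
opening: 0.175
```

```bash
python3 -c "
from plan import *
for i in range(3): to([.5146,-.1463,.160])
a=snap(r,'side','side4');b=snap(r,'top','top4')
cv2.imwrite('pics/d4.png',np.hstack([cv2.resize(a['frame'][225:305,360:420],(450,600),interpolation=2),cv2.resize(b['frame'][195:245,390:430],(350,438),interpolation=2)[:600] if 0 else cv2.resize(b['frame'][195:260,392:430],(350,600),interpolation=2)]))"
```

```text
t 5.6 p [ 515.7 -146.4  167.3] units [-0.005 -0.044  0.292] mm [-0.1 -1.1  7.3] q [ 0.42  0.7  -0.38  1.9   0.42  0.62 -0.47]
toolx [ 0.244  0.97  -0.   ] y [ 0.97  -0.244  0.   ] z [ 0. -0. -1.] F [ 0.12 -0.43 -1.12] M [-0.05 -0.07  0.01] open 0.175
t 5.6 p [ 515.7 -146.4  167.3] units [-0.005 -0.044  0.292] mm [-0.1 -1.1  7.3] q [ 0.42  0.7  -0.38  1.9   0.42  0.62 -0.47]
toolx [ 0.244  0.97  -0.   ] y [ 0.97  -0.244  0.   ] z [ 0. -0. -1.] F [ 0.12 -0.43 -1.12] M [-0.05 -0.07  0.01] open 0.175
t 5.6 p [ 515.7 -146.4  167.3] units [-0.005 -0.044  0.292] mm [-0.1 -1.1  7.3] q [ 0.42  0.7  -0.38  1.9   0.42  0.62 -0.47]
toolx [ 0.244  0.97  -0.   ] y [ 0.97  -0.244  0.   ] z [ 0. -0. -1.] F [ 0.12 -0.43 -1.12] M [-0.05 -0.07  0.01] open 0.175
```

View pics/d4.png

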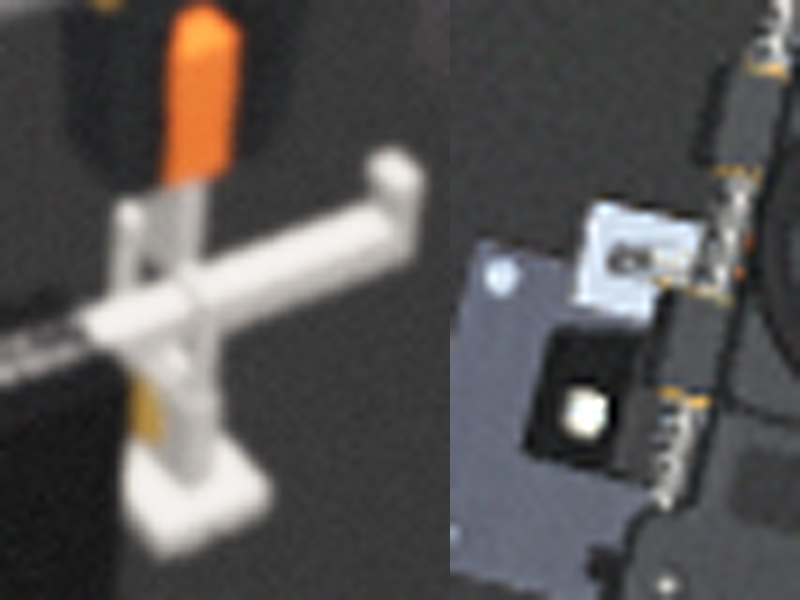

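The gauge lifted freely. The shank runs close to the frame's near bar at crop (205,280), so I'll shift the gauge 4 mm towards stand -y, then move it out along the shank.

Call:
{"fn": "move_arm", "kwargs": {"turn": [[0,0,0],[0,0,0],[0,0,0],[0,0,0],[0,0,0],[0,0,0],[0,0,0]], "dp": [[-0.04,0,0],[-0.04,0,0],[-0.04,0,0],[-0.04,0,0],[0,0,0],[0,0,0],[0,0,0]], "jaw": [1,1,1,1,1,1,1]}}

```text
clock: 6.28
tool_pos: [0.5148, -0.1502, 0.1672]
eef_rot: [0.789, 0.615, 0.0, 0.0]
contact_force: [-0.0, 0.5, -2.6]
opening: 0.174
```

```bash
python3 -c "
from plan import *
to([.5146,-.1463,.160])
a=snap(r,'side','side5')
cv2.imwrite('pics/d5.png',cv2.resize(a['frame'][225:305,360:420],(600,800)[:2] if 0 else (450,600),interpolation=2))"
```

```text
t 6.28 p [ 514.8 -150.2  167.2] units [ 0.152 -0.045  0.289] mm [ 3.8 -1.1  7.2] q [ 0.43  0.7  -0.38  1.9   0.42  0.63 -0.46]
toolx [0.244 0.97  0.   ] y [ 0.97  -0.244  0.   ] z [ 0.  0. -1.] F [-0.02  0.54 -2.63] M [-0.05  0.02 -0.02] open 0.174
```

View pics/d5.png

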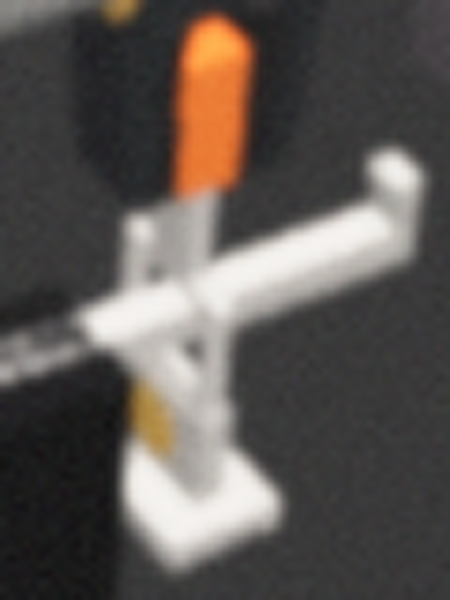

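Call:
{"fn": "move_arm", "kwargs": {"turn": [[0,0,0],[0,0,0],[0,0,0],[0,0,0],[0,0,0],[0,0,0],[0,0,0],[0,0,0],[0,0,0],[0,0,0]], "dp": [[0,0.2,0],[0,0.2,0],[0,0.2,0],[0,0.2,0],[0,0.2,0],[0,0.2,0],[0,0.2,0],[0,0.2,0],[0,0,0],[0,0,0]], "jaw": [1,1,1,1,1,1,1,1,1,1]}}

```text
clock: 7.17
tool_pos: [0.5537, -0.1601, 0.1671]
eef_rot: [0.789, 0.615, 0.0, -0.0]
contact_force: [0.2, -0.4, -2.0]
opening: 0.178
```

```bash
python3 -c "
from plan import *
to([.5146,-.1463,.160])
a=snap(r,'side','side6');b=snap(r,'top','top6')
cv2.imwrite('pics/d6.png',np.hstack([cv2.resize(a['frame'][210:290,370:430],(450,600),interpolation=2),cv2.resize(b['frame'][185:245,400:435],(350,600),interpolation=2)]))"
```

```text
t 7.17 p [ 553.7 -160.1  167.1] units [ 0.153 -1.65   0.286] mm [  3.8 -41.2   7.1] q [ 0.43  0.74 -0.39  1.78  0.41  0.7  -0.43]
toolx [0.244 0.97  0.   ] y [ 0.97  -0.244 -0.   ] z [-0.  0. -1.] F [ 0.19 -0.36 -2.  ] M [-0.07 -0.03 -0.01] open 0.178
```

View pics/d6.png

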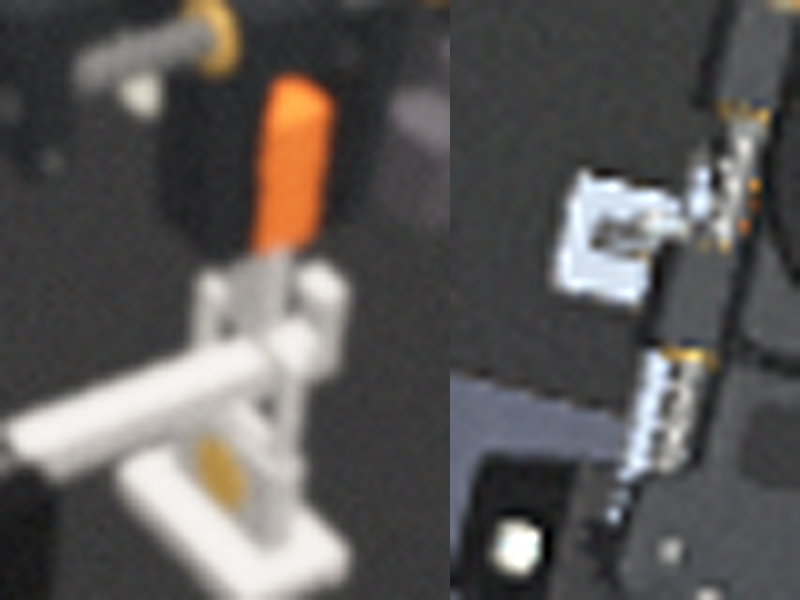

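The barb at crop (320,310) is now just beyond the bar at (285,270). I'll creep on and feel for it.

Call:
{"fn": "move_arm", "kwargs": {"turn": [[0,0,0],[0,0,0],[0,0,0],[0,0,0],[0,0,0],[0,0,0]], "dp": [[0,0.03,0],[0,0.03,0],[0,0.03,0],[0,0.03,0],[0,0,0],[0,0,0]], "jaw": [1,1,1,1,1,1]}}

```text
clock: 7.77
tool_pos: [0.5564, -0.1608, 0.1672]
eef_rot: [0.789, 0.615, -0.0, 0.0]
contact_force: [0.1, 0.2, -1.9]
opening: 0.176
```

Call:
{"fn": "move_arm", "kwargs": {"turn": [[0,0,0],[0,0,0],[0,0,0],[0,0,0]], "dp": [[0,0.025,0],[0,0.025,0],[0,0.02,0],[0,0,0]], "jaw": [1,1,1,1]}}

```text
clock: 8.1
tool_pos: [0.5583, -0.1613, 0.1672]
eef_rot: [0.789, 0.615, 0.0, 0.0]
contact_force: [-0.1, -0.7, -2.0]
opening: 0.174
```

Call:
{"fn": "move_arm", "kwargs": {"turn": [[0,0,0],[0,0,0],[0,0,0],[0,0,0]], "dp": [[0,0.025,0],[0,0.025,0],[0,0.02,0],[0,0,0]], "jaw": [1,1,1,1]}}

```text
clock: 8.43
tool_pos: [0.56, -0.1617, 0.1672]
eef_rot: [0.789, 0.615, 0.0, 0.0]
contact_force: [0.4, 0.2, -2.2]
opening: 0.177
```

Call:
{"fn": "move_arm", "kwargs": {"turn": [[0,0,0],[0,0,0],[0,0,0],[0,0,0]], "dp": [[0,0.02,0],[0,0.02,0],[0,0,0],[0,0,0]], "jaw": [1,1,1,1]}}

```text
clock: 8.77
tool_pos: [0.5608, -0.1619, 0.1672]
eef_rot: [0.789, 0.615, -0.0, 0.0]
contact_force: [-0.6, -0.2, -2.1]
opening: 0.177
```

Call:
{"fn": "move_arm", "kwargs": {"turn": [[0,0,0],[0,0,0],[0,0,0],[0,0,0]], "dp": [[0,0.02,0],[0,0.02,0],[0,0,0],[0,0,0]], "jaw": [1,1,1,1]}}

```text
clock: 9.1
tool_pos: [0.5618, -0.1622, 0.1672]
eef_rot: [0.789, 0.615, 0.0, 0.0]
contact_force: [-0.5, -0.3, -1.5]
opening: 0.179
```

```bash
python3 -c "
from plan import *
to([.5146,-.1463,.160])
a=snap(r,'side','side7');b=snap(r,'top','top7')
cv2.imwrite('pics/d7.png',np.hstack([cv2.resize(a['frame'][210:290,370:430],(450,600),interpolation=2),cv2.resize(b['frame'][185:245,400:435],(350,600),interpolation=2)]))"
```

```text
t 9.1 p [ 561.8 -162.2  167.2] units [ 0.154 -1.986  0.29 ] mm [  3.9 -49.6   7.2] q [ 0.43  0.75 -0.39  1.75  0.4   0.72 -0.42]
toolx [ 0.244  0.97  -0.   ] y [ 0.97  -0.244  0.   ] z [ 0. -0. -1.] F [-0.47 -0.26 -1.51] M [ 0.   -0.04 -0.07] open 0.179
```

View pics/d7.png

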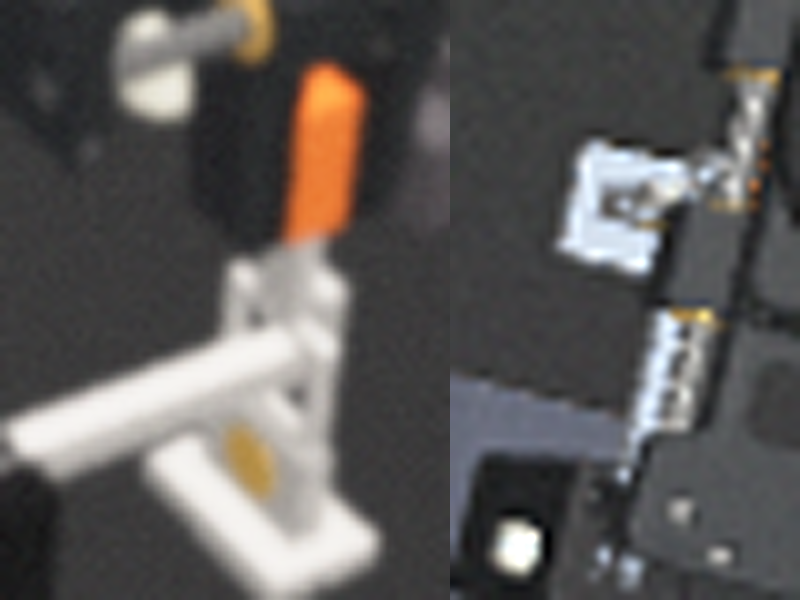

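Call:
{"fn": "move_arm", "kwargs": {"turn": [[0,0,0],[0,0,0],[0,0,0]], "dp": [[0,0.02,0],[0,0.01,0],[0,0,0]], "jaw": [1,1,1]}}

```text
clock: 9.45
tool_pos: [0.5626, -0.1623, 0.1672]
eef_rot: [0.789, 0.615, 0.0, 0.0]
contact_force: [0.8, -0.2, -1.7]
opening: 0.179
```

Call:
{"fn": "move_arm", "kwargs": {"turn": [[0,0,0],[0,0,0],[0,0,0]], "dp": [[0,0.02,0],[0,0.01,0],[0,0,0]], "jaw": [1,1,1]}}

```text
clock: 9.7
tool_pos: [0.5633, -0.1625, 0.1673]
eef_rot: [0.789, 0.615, 0.0, 0.0]
contact_force: [-0.1, 0.4, -1.7]
opening: 0.173
```

Call:
{"fn": "move_arm", "kwargs": {"turn": [[0,0,0],[0,0,0],[0,0,0]], "dp": [[0,0.02,0],[0,0.01,0],[0,0,0]], "jaw": [1,1,1]}}

```text
clock: 9.95
tool_pos: [0.564, -0.1627, 0.1673]
eef_rot: [0.789, 0.615, 0.0, 0.0]
contact_force: [0.3, 0.5, -1.3]
opening: 0.174
```

Call:
{"fn": "move_arm", "kwargs": {"turn": [[0,0,0],[0,0,0],[0,0,0]], "dp": [[0,0.02,0],[0,0.01,0],[0,0,0]], "jaw": [1,1,1]}}

```text
clock: 10.2
tool_pos: [0.5648, -0.1629, 0.1672]
eef_rot: [0.789, 0.615, 0.0, 0.0]
contact_force: [0.8, -0.2, -1.8]
opening: 0.176
```

```bash
python3 -c "
from plan import *
to([.5146,-.1463,.160])
a=snap(r,'side','side8')
cv2.imwrite('pics/d8.png',cv2.resize(a['frame'][215:285,380:430],None,fx=8.5,fy=8.5,interpolation=2))"
```

```text
t 10.2 p [ 564.8 -162.9  167.2] units [ 0.154 -2.107  0.289] mm [  3.8 -52.7   7.2] q [ 0.43  0.75 -0.39  1.74  0.4   0.73 -0.42]
toolx [ 0.244  0.97  -0.   ] y [ 0.97  -0.244  0.   ] z [ 0. -0. -1.] F [ 0.81 -0.16 -1.85] M [ 0.01 -0.06  0.05] open 0.176
```

View pics/d8.png

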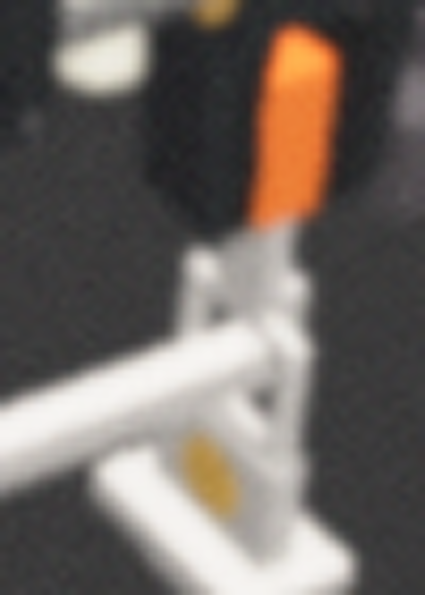

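```bash
python3 -c "
from h import *
s=load('side8')
for p in [(.5648,-.1629,.139),(.5648,-.1629,.184),(.5648,-.1629,.202)]:
    u=proj(s,p); print(u,(u-[380,215])*8.5)
c=np.array([.4656,-.1393]);u=np.array([.969,-.247])
for n in (.077,.080,.083): 
  q=c+u*(.02+n+.0035); w=proj(s,(*q,.144)); print(n,q,w,(w-[380,215])*8.5, proj(load('top0'),(*q,.144)))
"
```

```text
[407.14247532 249.60709807] [230.71104019 294.16033363]
[410.05612855 228.70660541] [255.47709268 116.506146  ]
[411.28512941 219.89062033] [265.92359998  41.5702728 ]
0.077 [ 0.5629845 -0.1641235] [407.3460789  248.17774987] [232.44167069 282.01087391] [427.74724977 203.6023648 ]
0.08 [ 0.5658915 -0.1648645] [408.78077377 247.64299137] [244.63657708 277.46542661] [428.03952206 202.41467423]
0.083 [ 0.5687985 -0.1656055] [410.21069551 247.11001196] [256.79091188 272.93510169] [428.33168149 201.22744232]
```

Call:
{"fn": "move_arm", "kwargs": {"turn": [[0,0,0],[0,0,0],[0,0,0]], "dp": [[0,0.02,0],[0,0,0],[0,0,0]], "jaw": [1,1,1]}}

```text
clock: 10.5
tool_pos: [0.5652, -0.163, 0.1672]
eef_rot: [0.789, 0.615, 0.0, 0.0]
contact_force: [0.6, -0.3, -2.8]
opening: 0.18
```

Call:
{"fn": "move_arm", "kwargs": {"turn": [[0,0,0],[0,0,0],[0,0,0]], "dp": [[0,0.02,0],[0,0,0],[0,0,0]], "jaw": [1,1,1]}}

```text
clock: 10.75
tool_pos: [0.5654, -0.1631, 0.1672]
eef_rot: [0.789, 0.615, -0.0, -0.0]
contact_force: [-1.3, 0.1, -1.3]
opening: 0.181
```

Call:
{"fn": "move_arm", "kwargs": {"turn": [[0,0,0],[0,0,0],[0,0,0]], "dp": [[0,0.02,0],[0,0,0],[0,0,0]], "jaw": [1,1,1]}}

```text
clock: 11.0
tool_pos: [0.5655, -0.1631, 0.1671]
eef_rot: [0.789, 0.615, -0.001, -0.0]
contact_force: [-2.3, 0.5, -1.3]
opening: 0.178
```

Call:
{"fn": "move_arm", "kwargs": {"turn": [[0,0,0],[0,0,0],[0,0,0]], "dp": [[0,0.02,0],[0,0,0],[0,0,0]], "jaw": [1,1,1]}}

```text
clock: 11.25
tool_pos: [0.5656, -0.1632, 0.167]
eef_rot: [0.789, 0.615, -0.001, -0.001]
contact_force: [-5.2, 1.8, 0.0]
opening: 0.178
```

The barb is felt: 1.3, then 2.3, then 5 N as the tool stalls at x ≈ 565.3 mm. Vision had put it in the same place. I'll back off 2.2 mm and lower 1 mm before swinging.

Call:
{"fn": "move_arm", "kwargs": {"turn": [[0,0,0],[0,0,0],[0,0,0],[0,0,0],[0,0,0],[0,0,0]], "dp": [[0,-0.05,0],[0,-0.05,0],[0,-0.05,0],[0,0,0.04],[0,0,0],[0,0,0]], "jaw": [1,1,1,1,1,1]}}

```text
clock: 11.75
tool_pos: [0.5634, -0.1626, 0.1663]
eef_rot: [0.789, 0.615, 0.0, 0.0]
contact_force: [0.9, 0.5, -2.0]
opening: 0.171
```

```bash
cat >> plan.py <<'E'
PIV=np.array([.5632,-.1625,.138]); U=np.array([.970,-.244,0])
def piv(L=.0282):
    s,p,q=st(); z=q.as_matrix()[:,2]; b=p+L*z; d=b-PIV
    e=q.inv().apply(-d)
    print('t',round(s['clock'],2),'tilt',np.degrees(np.arctan2(z@U,-z[2])).round(2),'bar err mm along',(d@U*1000).round(2),'lat',(d@[.244,.97,0]*1000).round(2),'up',(d[2]*1000).round(2),'fix units',(e/.025).round(3),'F',np.array(s['contact_force']).round(1))
E
python3 -c "
from plan import *
to([.5632,-.1625,.1662]);piv()"
```

```text
t 11.75 p [ 563.4 -162.6  166.3] units [-0.    -0.01   0.004] mm [-0.  -0.2  0.1] q [ 0.43  0.75 -0.39  1.75  0.4   0.72 -0.42]
toolx [0.244 0.97  0.   ] y [ 0.97  -0.244  0.001] z [ 0.001 -0.    -1.   ] F [ 0.86  0.47 -1.95] M [-0.04 -0.06  0.04] open 0.171
t 11.75 tilt 0.06 bar err mm along 0.27 lat 0.0 up 0.11 fix units [-0.    -0.011  0.004] F [ 0.9  0.5 -2. ]
```

Position and force are free again. I'll start the swing about the bar with 5 rows of 2°.

Call:
{"fn": "move_arm", "kwargs": {"turn": [[-0.0056,0,0],[-0.0056,0,0],[-0.0056,0,0],[-0.0056,0,0],[-0.0056,0,0],[0,0,0],[0,0,0]], "dp": [[0,-0.04,0],[0,-0.04,0],[0,-0.04,0],[0,-0.04,0],[0,-0.04,0],[0,0,0],[0,0,0]], "jaw": [1,1,1,1,1,1,1]}}

```text
clock: 12.33
tool_pos: [0.558, -0.1611, 0.166]
eef_rot: [0.786, 0.613, 0.054, 0.069]
contact_force: [-0.2, -0.1, -1.6]
opening: 0.179
```

```bash
python3 -c "
from plan import *
piv()"
```

```text
t 12.33 tilt 10.04 bar err mm along -0.51 lat 0.03 up 0.23 fix units [-0.001  0.018  0.012] F [-0.2 -0.1 -1.6]
```

Call:
{"fn": "move_arm", "kwargs": {"turn": [[-0.0056,0,0],[-0.0056,0,0],[-0.0056,0,0],[-0.0056,0,0],[-0.0056,0,0],[-0.0056,0,0],[0,0,0],[0,0,0]], "dp": [[0,-0.034,0.001],[0,-0.034,0.001],[0,-0.034,0.001],[0,-0.034,0.001],[0,-0.034,0.001],[0,-0.036,0.001],[0,0,0],[0,0,0]], "jaw": [1,1,1,1,1,1,1,1]}}

```text
clock: 13.0
tool_pos: [0.5561, -0.1636, 0.1664]
eef_rot: [0.778, 0.606, 0.101, 0.136]
contact_force: [-2.7, 1.5, -1.4]
opening: 0.179
```

```bash
python3 -c "
from plan import *
piv()
a=snap(r,'side','side9')
cv2.imwrite('pics/d9.png',cv2.resize(a['frame'][205:285,370:440],None,fx=7.5,fy=7.5,interpolation=2))"
```

```text
t 13.0 tilt 19.5 bar err mm along 2.78 lat -3.03 up 1.79 fix units [ 0.121 -0.129  0.029] F [-2.7  1.5 -1.4]
```

View pics/d9.png

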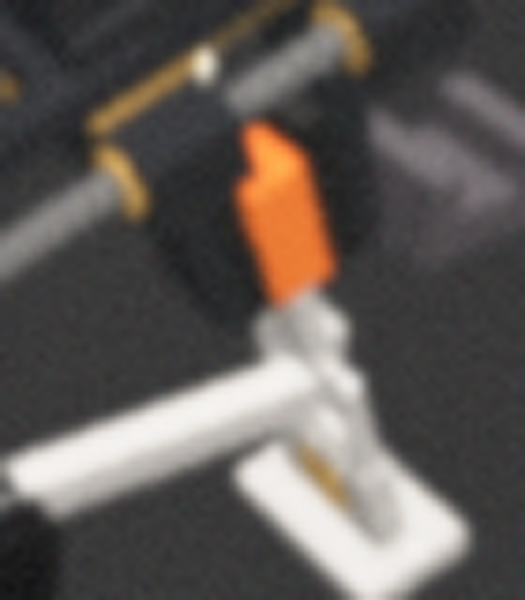

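The arm strayed here: 3 mm sideways and the tilt 2.5° short. I'll check the joints before going on.

```bash
python3 -c "
from plan import *
s,p,q=st(); print(np.array(s['q']).round(3),p.round(4)); to(p); m=q.as_matrix(); print(m.round(3))"
```

```text
[ 0.221  0.652 -0.047  2.113  0.984  0.068 -1.033] [ 0.5561 -0.1636  0.1664]
t 13.05 p [ 556.1 -163.6  166.4] units [0. 0. 0.] mm [0. 0. 0.] q [ 0.22  0.65 -0.05  2.11  0.98  0.07 -1.03]
toolx [ 0.247  0.969 -0.008] y [ 0.914 -0.23   0.334] z [ 0.322 -0.09  -0.943] F [-1.81  0.81 -2.31] M [0.41 1.09 0.07] open 0.178
[[ 0.247  0.914  0.322]
 [ 0.969 -0.23  -0.09 ]
 [-0.008  0.334 -0.943]]
```

Joint 6 is at 0.07, against its 0.04 limit. The wrist is going straight, so this hand pose can't tilt outwards any further. I'll swing back, rest the gauge on the shank, and regrasp with the jaws across the hook and the tool pitched about 30° the other way. The whole swing then stays clear of that limit.

Call:
{"fn": "move_arm", "kwargs": {"turn": [[0.0056,0,0],[0.0056,0,0],[0.0056,0,0],[0.0056,0,0],[0,0,0]], "dp": [[0.015,0.015,0.01],[0.015,0.015,0.01],[0.015,0.02,0.01],[0.015,0.03,0.01],[0,0,0]], "jaw": [1,1,1,1,1]}}

```text
clock: 13.47
tool_pos: [0.5601, -0.1633, 0.1667]
eef_rot: [0.786, 0.609, 0.059, 0.081]
contact_force: [-0.8, 1.7, -2.2]
opening: 0.178
```

```bash
python3 -c "
from plan import *
piv();to(PIV+[0,0,.0282])"
```

```text
t 13.47 tilt 11.49 bar err mm along 2.81 lat -1.72 up 1.07 fix units [ 0.068 -0.119  0.019] F [-0.8  1.7 -2.2]
t 13.47 p [ 560.1 -163.3  166.7] units [0.063 0.106 0.042] mm [1.6 2.6 1. ] q [ 0.48  0.7  -0.46  1.95  0.79  0.46 -0.81]
toolx [ 0.25   0.968 -0.005] y [ 0.949 -0.244  0.199] z [ 0.192 -0.054 -0.98 ] F [-0.75  1.67 -2.16] M [ 0.07  0.28 -0.02] open 0.178
```

Call:
{"fn": "move_arm", "kwargs": {"turn": [[0.0054,0,0],[0.0054,0,0],[0.0054,0,0],[0.0054,0,0],[0.0054,0,0],[0.005,0,0],[0,0,0],[0,0,0]], "dp": [[0.011,0.005,0.003],[0.011,0.005,0.003],[0.011,0.015,0.003],[0.011,0.02,0.003],[0.011,0.03,0.003],[0.011,0.04,0.003],[0,0,0],[0,0,0]], "jaw": [1,1,1,1,1,1,1,1]}}

```text
clock: 14.13
tool_pos: [0.5626, -0.1621, 0.166]
eef_rot: [0.79, 0.613, -0.002, 0.003]
contact_force: [0.3, -0.2, -2.1]
opening: 0.176
```

```bash
python3 -c "
from plan import *
piv();to(PIV-.02*U+[0,0,.0282])
a=snap(r,'side','side10')
cv2.imwrite('pics/d10.png',cv2.resize(a['frame'][205:285,370:440],None,fx=7.5,fy=7.5,interpolation=2))"
```

```text
t 14.13 tilt 0.09 bar err mm along -0.63 lat 0.04 up -0.19 fix units [-0.001  0.025 -0.008] F [ 0.3 -0.2 -2.1]
t 14.13 p [ 562.6 -162.1  166. ] units [-0.013 -0.773 -0.009] mm [ -0.3 -19.3  -0.2] q [ 0.54  0.79 -0.6   1.75  0.6   0.8  -0.61]
toolx [ 0.248  0.969 -0.007] y [ 0.969 -0.248  0.002] z [-0.    -0.007 -1.   ] F [ 0.32 -0.23 -2.05] M [-0.   -0.04  0.01] open 0.176
```

View pics/d10.png

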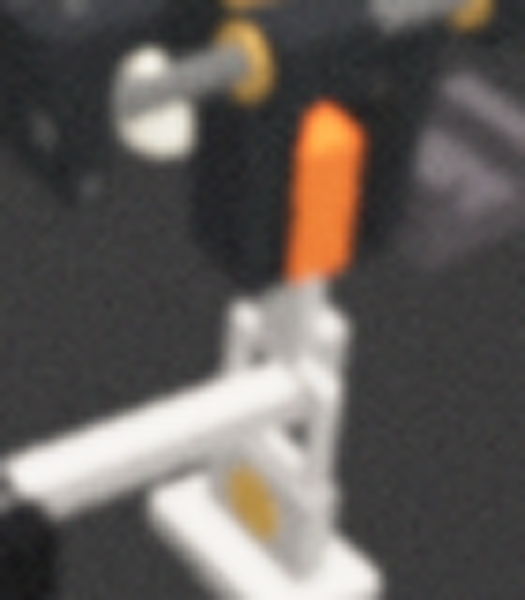

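Upright and free again. I'll move 20 mm back from the barb and lower onto the shank.

Call:
{"fn": "move_arm", "kwargs": {"turn": [[0,0,0],[0,0,0],[0,0,0],[0,0,0],[0,0,0],[0,0,0],[0,0,0],[0,0,0],[0,0,0],[0,0,0]], "dp": [[0,-0.16,0],[0,-0.16,0],[0,-0.16,0],[0,-0.16,0],[0,-0.16,0],[0,0,0.04],[0,0,0.04],[0,0,0.04],[0,0,0.03],[0,0,0]], "jaw": [1,1,1,1,1,1,1,1,1,1]}}

```text
clock: 15.02
tool_pos: [0.5427, -0.1571, 0.1622]
eef_rot: [0.79, 0.613, -0.003, 0.002]
contact_force: [0.4, 0.0, -2.1]
opening: 0.175
```

Call:
{"fn": "move_arm", "kwargs": {"turn": [[0,0,0],[0,0,0],[0,0,0]], "dp": [[0,0,0.02],[0,0,0.02],[0,0,0]], "jaw": [1,1,1]}}

```text
clock: 15.27
tool_pos: [0.5428, -0.1571, 0.1614]
eef_rot: [0.79, 0.613, -0.003, 0.003]
contact_force: [0.5, -0.1, -1.2]
opening: 0.174
```

Call:
{"fn": "move_arm", "kwargs": {"turn": [[0,0,0],[0,0,0],[0,0,0]], "dp": [[0,0,0.02],[0,0,0.02],[0,0,0]], "jaw": [1,1,1]}}

```text
clock: 15.52
tool_pos: [0.5429, -0.1571, 0.1611]
eef_rot: [0.79, 0.614, -0.003, 0.003]
contact_force: [-1.1, -0.0, 4.6]
opening: 0.177
```

Call:
{"fn": "move_arm", "kwargs": {"turn": [[0,0,0],[0,0,0],[0,0,0],[0,0,0],[0,0,0],[0,0,0],[0,0,0],[0,0,0],[0,0,0]], "dp": [[0,0,-0.03],[0,0,0],[0,0,0],[0,0,0],[0,0,0],[0,0,0],[0,0,0],[0,0,0],[0,0,0]], "jaw": [1,1,0.6,0.5,0.3,0,-0.4,-0.8,-1], "newtons": 10}}

```text
clock: 16.27
tool_pos: [0.5426, -0.1571, 0.1612]
eef_rot: [0.79, 0.613, -0.003, 0.002]
contact_force: [-0.3, -0.4, 0.3]
opening: 0.606
```

```bash
python3 -c "
from plan import *
to([.5429,-.1571,.1611])
a=snap(r,'side','side11')
cv2.imwrite('pics/d11.png',cv2.resize(a['frame'][190:300,330:440],None,fx=5.4,fy=5.4,interpolation=2))"
```

```text
t 16.27 p [ 542.6 -157.1  161.2] units [0.002 0.011 0.003] mm [0.  0.3 0.1] q [ 0.54  0.77 -0.59  1.81  0.62  0.75 -0.64]
toolx [ 0.247  0.969 -0.008] y [ 0.969 -0.247 -0.   ] z [-0.002 -0.008 -1.   ] F [-0.28 -0.44  0.31] M [-0.02 -0.06  0.05] open 0.606
```

View pics/d11.png

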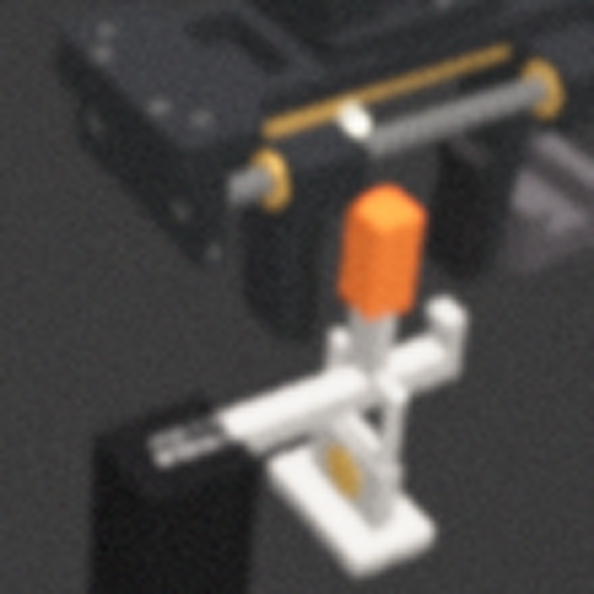

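The gauge hangs upright on the shank, grip at crop (383,250). I'll retreat upward, turn the hand 90° and pitch it.

Call:
{"fn": "move_arm", "kwargs": {"turn": [[0,0,0],[0,0,0],[0,0,0],[0,0,0],[0,0,0],[0,0,0.01925],[0,0,0.01925],[0,0,0.01925],[0,0,0.01925],[0,0,0.01925]], "dp": [[0,0,-0.3],[0,0,-0.8],[0,0,-0.9],[0,0,-0.9],[0,0,-0.6],[0,0,0],[0,0,0],[0,0,0],[0,0,0],[0,0,0]], "jaw": [-1,-1,-1,-1,-1,-1,-1,-1,-1,-1]}}

```text
clock: 17.15
tool_pos: [0.5429, -0.1562, 0.2494]
eef_rot: [0.938, 0.348, -0.002, 0.003]
contact_force: [-0.2, 0.4, 0.1]
opening: 1.0
```

Call:
{"fn": "move_arm", "kwargs": {"turn": [[0,0,0.01925],[0,0,0.01925],[0,0,0.01925],[0,0,0.01925],[0,0,0.01925],[0,0,0.01925],[0,0,0.01925],[0,0,0.01925],[0,0,0]], "dp": [[0,0,0],[0,0,0],[0,0,0],[0,0,0],[0,0,0],[0,0,0],[0,0,0],[0,0,0],[0,0,0]], "jaw": [-1,-1,-1,-1,-1,-1,-1,-1,-1]}}

```text
clock: 17.9
tool_pos: [0.5429, -0.156, 0.2493]
eef_rot: [0.992, -0.127, -0.0, 0.004]
contact_force: [-0.1, -0.2, 0.7]
opening: 0.998
```

Call:
{"fn": "move_arm", "kwargs": {"turn": [[0,-0.0139,0],[0,-0.0139,0],[0,-0.0139,0],[0,-0.0139,0],[0,-0.0139,0],[0,-0.0139,0],[0,0,0]], "dp": [[0,0,0],[0,0,0],[0,0,0],[0,0,0],[0,0,0],[0,0,0],[0,0,0]], "jaw": [-1,-1,-1,-1,-1,-1,-1]}}

```text
clock: 18.48
tool_pos: [0.5436, -0.1564, 0.2459]
eef_rot: [0.958, -0.12, -0.26, -0.03]
contact_force: [-0.7, 0.0, -1.4]
opening: 1.003
```

```bash
python3 -c "
from plan import *
s,p,q=st()
th=np.radians(-30); z=np.sin(th)*U+np.array([0,0,-np.cos(th)])
G=np.array([.5427,-.1571,.1780]); tgt=G+.0187*z; print('tgt',tgt)
to(tgt); z=q.as_matrix()[:,2]; print('tilt',np.degrees(np.arctan2(z@U,-z[2])),'roll',np.degrees(np.arcsin(z@[.244,.97,0])))"
```

```text
tgt [ 0.5336305  -0.1548186   0.16180532]
t 18.48 p [ 543.6 -156.4  245.9] units [1.35  0.019 3.105] mm [33.8  0.5 77.6] q [ 0.3   0.88 -0.21  1.23  0.1   1.57 -1.72]
toolx [ 0.836 -0.215 -0.505] y [-0.246 -0.969  0.006] z [-0.49   0.12  -0.863] F [-0.67  0.03 -1.43] M [-0.07 -0.44 -0.  ] open 1.003
tilt -30.322319443138447 roll -0.20766697001969417
```

Call:
{"fn": "move_arm", "kwargs": {"turn": [[0,0,0],[0,0,0],[0,0,0],[0,0,0],[0,0,0],[0,0,0],[0,0,0],[0,0,0],[0,0,0],[0,0,0]], "dp": [[0.17,0,0.4],[0.17,0,0.4],[0.17,0,0.4],[0.17,0,0.4],[0.17,0,0.4],[0.17,0,0.38],[0.17,0.02,0.38],[0.16,0,0.34],[0,0,0],[0,0,0]], "jaw": [-1,-1,-1,-1,-1,-1,-1,-1,-1,-1]}}

```text
clock: 19.32
tool_pos: [0.533, -0.1551, 0.1642]
eef_rot: [0.958, -0.122, -0.258, -0.029]
contact_force: [-0.2, 0.5, 0.4]
opening: 0.998
```

```bash
python3 -c "
from plan import *
to([.5336,-.1548,.1618])
a=snap(r,'side','side12');b=snap(r,'top','top12')
cv2.imwrite('pics/d12.png',np.hstack([cv2.resize(a['frame'][170:300,310:440],(440,440),interpolation=2),cv2.resize(b['frame'][190:250,390:440],(352,440),interpolation=2)]))"
```

```text
t 19.32 p [ 533.  -155.1  164.2] units [ 0.066 -0.02   0.073] mm [ 1.6 -0.5  1.8] q [ 0.3   0.95 -0.21  1.34  0.12  1.39 -1.74]
toolx [ 0.837 -0.219 -0.501] y [-0.249 -0.969  0.008] z [-0.487  0.118 -0.865] F [-0.18  0.53  0.36] M [-0.08 -0.48  0.03] open 0.998
```

View pics/d12.png

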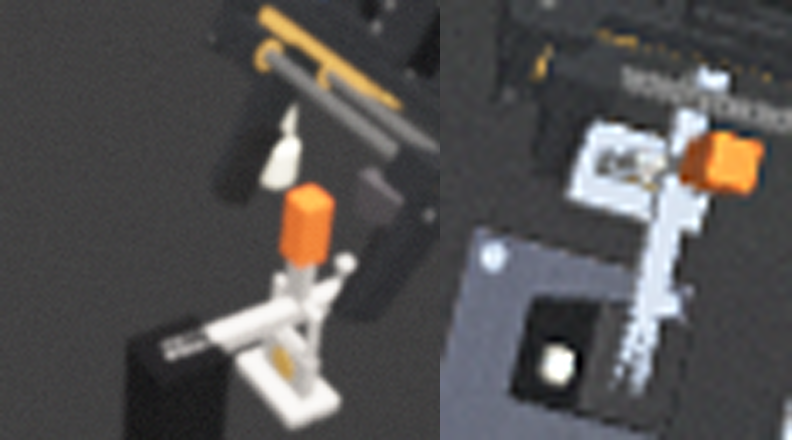

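The fingers straddle the grip across the hook, tips at crop (230,200) and (365,315) and the grip between them. A small correction, then close gently.

Call:
{"fn": "move_arm", "kwargs": {"turn": [[0,0,0],[0,0,0],[0,0,0],[0,0,0],[0,0,0],[0,0,0],[0,0,0],[0,0,0],[0,0,0],[0,0,0]], "dp": [[0.06,0,0.07],[0,0,0],[0,0,0],[0,0,0],[0,0,0],[0,0,0],[0,0,0],[0,0,0],[0,0,0],[0,0,0]], "jaw": [-0.2,0.2,0.4,0.5,0.55,0.6,0.65,0.7,1,1], "newtons": 6}}

```text
clock: 20.25
tool_pos: [0.5337, -0.1553, 0.1624]
eef_rot: [0.958, -0.122, -0.257, -0.029]
contact_force: [-0.4, 1.0, 0.3]
opening: 0.266
```

Call:
{"fn": "move_arm", "kwargs": {"turn": [[0,0,0],[0,0,0],[0,0,0],[0,0,0]], "dp": [[0,0,0],[0,0,0],[0,0,0],[0,0,0]], "jaw": [1,1,1,1]}}

```text
clock: 20.58
tool_pos: [0.5336, -0.1555, 0.1624]
eef_rot: [0.958, -0.122, -0.257, -0.028]
contact_force: [0.2, -0.8, -0.6]
opening: 0.178
```

Call:
{"fn": "move_arm", "kwargs": {"turn": [[0,0,0],[0,0,0],[0,0,0],[0,0,0]], "dp": [[0,0,0],[0,0,0],[0,0,0],[0,0,0]], "jaw": [1,1,1,1], "newtons": 55}}

```text
clock: 20.92
tool_pos: [0.5336, -0.1554, 0.1624]
eef_rot: [0.958, -0.122, -0.257, -0.029]
contact_force: [-0.5, -2.4, -0.1]
opening: 0.173
```

```bash
python3 -c "
from plan import *
s,p,q=st(); to([.5336,-.1548,.1618])
a=snap(r,'side','side13');b=snap(r,'top','top13')
z=q.as_matrix()[:,2]; print('tilt',np.degrees(np.arctan2(z@U,-z[2])))
print('bar in tool mm', q.inv().apply(np.array([.5427,-.1571,.133])-p)*1000, 'grip',q.inv().apply(np.array([.5427,-.1571,.178])-p)*1000)
cv2.imwrite('pics/d13.png',np.hstack([cv2.resize(a['frame'][170:300,310:440],(440,440),interpolation=2),cv2.resize(b['frame'][190:250,390:440],(352,440),interpolation=2)]))"
```

```text
t 20.92 p [ 533.6 -155.4  162.4] units [ 0.007 -0.024  0.024] mm [ 0.2 -0.6  0.6] q [ 0.3   0.96 -0.21  1.34  0.12  1.39 -1.74]
toolx [ 0.838 -0.219 -0.5  ] y [-0.249 -0.969  0.008] z [-0.486  0.118 -0.866] F [-0.45 -2.36 -0.05] M [-0.31 -0.39  0.08] open 0.173
tilt -30.033174876878945
bar in tool mm [22.70913665 -0.88215994 20.84184716] grip [  0.19257157  -0.51254764 -18.11797424]
```

View pics/d13.png

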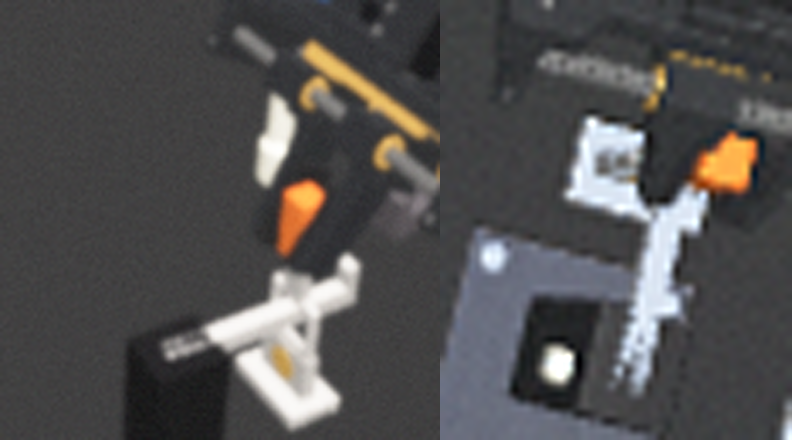

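Gripped: opening 0.173, bar at tool (22.7, 0, 20.8) mm. I'll raise it 5 mm, then move out 20 mm.

Call:
{"fn": "move_arm", "kwargs": {"turn": [[0,0,0],[0,0,0],[0,0,0],[0,0,0],[0,0,0],[0,0,0],[0,0,0]], "dp": [[-0.02,0,-0.035],[-0.02,0,-0.035],[-0.02,0,-0.035],[-0.02,0,-0.035],[-0.02,0,-0.035],[0,0,0],[0,0,0]], "jaw": [1,1,1,1,1,1,1]}}

```text
clock: 21.6
tool_pos: [0.5337, -0.1552, 0.1675]
eef_rot: [0.958, -0.122, -0.257, -0.029]
contact_force: [0.3, -1.2, -2.1]
opening: 0.172
```

Call:
{"fn": "move_arm", "kwargs": {"turn": [[0,0,0],[0,0,0],[0,0,0],[0,0,0],[0,0,0],[0,0,0],[0,0,0],[0,0,0],[0,0,0],[0,0,0]], "dp": [[0.1,0,-0.058],[0.1,0,-0.058],[0.1,0,-0.058],[0.1,0,-0.058],[0.1,0,-0.058],[0.1,0,-0.058],[0.05,0,-0.029],[0.03,0,-0.017],[0,0,0],[0,0,0]], "jaw": [1,1,1,1,1,1,1,1,1,1]}}

```text
clock: 22.43
tool_pos: [0.5527, -0.1601, 0.1675]
eef_rot: [0.958, -0.122, -0.258, -0.029]
contact_force: [-0.4, 0.0, -1.6]
opening: 0.173
```

```bash
cat >> plan.py <<'E'
BT=np.array([.0227,0,.0208])
def piv2(tgt=PIV):
    s,p,q=st(); z=q.as_matrix()[:,2]; b=p+q.apply(BT); d=b-tgt
    e=q.inv().apply(-d)
    print('t',round(s['clock'],2),'swing',(30+np.degrees(np.arctan2(z@U,-z[2]))).round(2),'roll',np.degrees(np.arcsin(z@[.244,.97,0])).round(2),'bar err along',(d@U*1000).round(2),'lat',(d@[.244,.97,0]*1000).round(2),'up',(d[2]*1000).round(2),'fix',(e/.025).round(3),'F',np.array(s['contact_force']).round(1),'q',np.array(s['q']).round(2))
E
python3 -c "
from plan import *
piv2()
a=snap(r,'side','side14')
cv2.imwrite('pics/d14.png',cv2.resize(a['frame'][205:285,370:440],None,fx=7.5,fy=7.5,interpolation=2))"
```

```text
t 22.43 swing -0.04 roll -0.25 bar err along -1.56 lat -0.56 up 0.13 fix [ 0.057 -0.023 -0.027] F [-0.4  0.  -1.6] q [ 0.3   0.98 -0.2   1.26  0.12  1.44 -1.73]
```

View pics/d14.png

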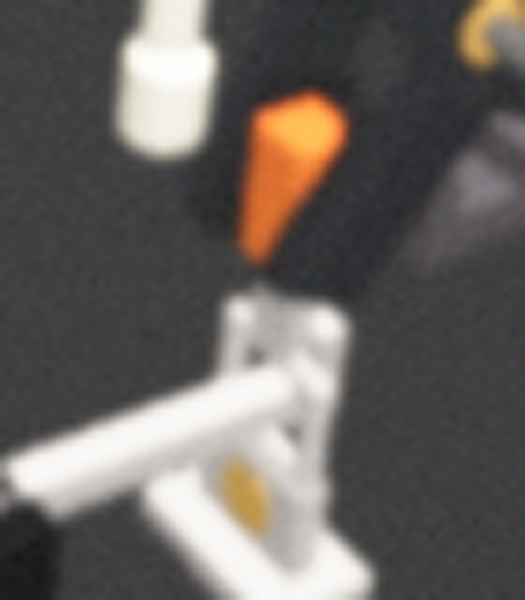

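Call:
{"fn": "move_arm", "kwargs": {"turn": [[0,0,0],[0,0,0],[0,0,0],[0,0,0],[0,0,0],[0,0,0]], "dp": [[0.03,0,-0.017],[0.03,0,-0.017],[0.03,0,-0.017],[0.03,0,-0.017],[0,0,0],[0,0,0]], "jaw": [1,1,1,1,1,1]}}

```text
clock: 22.98
tool_pos: [0.5561, -0.161, 0.1674]
eef_rot: [0.958, -0.122, -0.257, -0.029]
contact_force: [-0.7, 0.8, -1.8]
opening: 0.174
```

Call:
{"fn": "move_arm", "kwargs": {"turn": [[0,0,0],[0,0,0],[0,0,0]], "dp": [[0.017,0,-0.01],[0,0,0],[0,0,0]], "jaw": [1,1,1]}}

```text
clock: 23.23
tool_pos: [0.5563, -0.1611, 0.1675]
eef_rot: [0.958, -0.122, -0.258, -0.029]
contact_force: [-0.9, 0.5, -1.6]
opening: 0.175
```

Call:
{"fn": "move_arm", "kwargs": {"turn": [[0,0,0],[0,0,0],[0,0,0]], "dp": [[0.017,0,-0.01],[0,0,0],[0,0,0]], "jaw": [1,1,1]}}

```text
clock: 23.48
tool_pos: [0.5564, -0.1611, 0.1675]
eef_rot: [0.958, -0.122, -0.258, -0.029]
contact_force: [-2.9, 1.8, -1.2]
opening: 0.173
```

```bash
python3 -c "
from plan import *
piv2()"
```

```text
t 23.48 swing -0.12 roll -0.26 bar err along 2.27 lat -0.57 up 0.09 fix [-0.077 -0.023  0.049] F [-2.9  1.8 -1.2] q [ 0.3   0.99 -0.2   1.24  0.12  1.46 -1.73]
```

The second feel agrees: contact at +2.1 mm from my pivot. Backing off, then swinging in small batches.

Call:
{"fn": "move_arm", "kwargs": {"turn": [[0,0,0],[0,0,0],[0,0,0],[0,0,0],[0,0,0],[0,0,0]], "dp": [[-0.035,0,0.02],[-0.035,0,0.02],[-0.03,-0.02,0.018],[0,0,0],[0,0,0],[0,0,0]], "jaw": [1,1,1,1,1,1]}}

```text
clock: 23.98
tool_pos: [0.5546, -0.1601, 0.1675]
eef_rot: [0.958, -0.122, -0.257, -0.029]
contact_force: [0.7, -0.7, -1.0]
opening: 0.174
```

Call:
{"fn": "move_arm", "kwargs": {"turn": [[0,0.0056,0],[0,0.0056,0],[0,0.0056,0],[0,0.0056,0],[0,0,0],[0,0,0]], "dp": [[-0.029,0,0.032],[-0.029,0,0.032],[-0.029,0,0.032],[-0.029,0,0.032],[0,0,0],[0,0,0]], "jaw": [1,1,1,1,1,1]}}

```text
clock: 24.48
tool_pos: [0.5503, -0.1591, 0.1664]
eef_rot: [0.974, -0.124, -0.19, -0.02]
contact_force: [-0.1, -0.5, -1.9]
opening: 0.171
```

```bash
python3 -c "
from plan import *
piv2()"
```

```text
t 24.48 swing 8.02 roll -0.33 bar err along -0.03 lat -0.12 up 0.63 fix [ 0.01  -0.005  0.023] F [-0.1 -0.5 -1.9] q [ 0.31  0.9  -0.21  1.41  0.14  1.23 -1.75]
```

Call:
{"fn": "move_arm", "kwargs": {"turn": [[0,0.0056,0],[0,0.0056,0],[0,0.0056,0],[0,0.0056,0],[0,0.0056,0],[0,0,0],[0,0,0]], "dp": [[-0.027,0,0.04],[-0.027,0,0.04],[-0.027,0,0.04],[-0.027,0,0.04],[-0.027,0,0.038],[0,0,0],[0,0,0]], "jaw": [1,1,1,1,1,1,1]}}

```text
clock: 25.07
tool_pos: [0.5459, -0.158, 0.1623]
eef_rot: [0.987, -0.125, -0.104, -0.009]
contact_force: [1.0, 0.1, -1.8]
opening: 0.174
```

```bash
python3 -c "
from plan import *
piv2()
a=snap(r,'side','side15')
cv2.imwrite('pics/d15.png',cv2.resize(a['frame'][205:285,370:440],None,fx=7.5,fy=7.5,interpolation=2))"
```

```text
t 25.07 swing 18.04 roll -0.4 bar err along -0.02 lat -0.11 up -0.78 fix [-0.006 -0.004 -0.031] F [ 1.   0.1 -1.8] q [ 0.32  0.81 -0.21  1.61  0.17  0.96 -1.78]
```

View pics/d15.png

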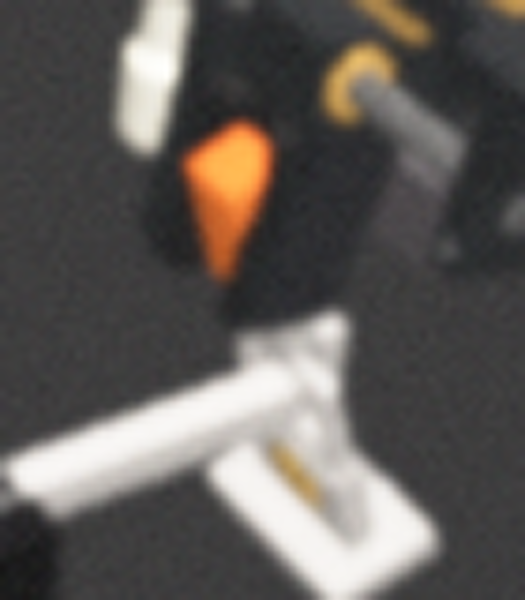

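Swing is at 18°, following well with no contact force. Continuing.

Call:
{"fn": "move_arm", "kwargs": {"turn": [[0,0.0056,0],[0,0.0056,0],[0,0.0056,0],[0,0.0056,0],[0,0.0056,0],[0,0,0],[0,0,0]], "dp": [[-0.029,0,0.027],[-0.029,0,0.027],[-0.029,0,0.027],[-0.029,0,0.027],[-0.029,0,0.027],[0,0,0],[0,0,0]], "jaw": [1,1,1,1,1,1,1]}}

```text
clock: 25.7
tool_pos: [0.5421, -0.157, 0.1593]
eef_rot: [0.992, -0.125, -0.017, 0.002]
contact_force: [1.2, -0.4, -1.7]
opening: 0.171
```

```bash
python3 -c "
from plan import *
piv2()"
```

```text
t 25.7 swing 28.11 roll -0.46 bar err along 0.16 lat -0.07 up -0.23 fix [-0.007 -0.003 -0.009] F [ 1.2 -0.4 -1.7] q [ 0.31  0.73 -0.19  1.79  0.22  0.67 -1.83]
```

Call:
{"fn": "move_arm", "kwargs": {"turn": [[0,0.0051,0],[0,0.0051,0],[0,0.0051,0],[0,0.0051,0],[0,0.0051,0],[0,0.0051,0],[0,0,0],[0,0,0]], "dp": [[-0.028,0,0.028],[-0.028,0,0.028],[-0.028,0,0.028],[-0.028,0,0.028],[-0.028,0,0.028],[-0.028,0,0.028],[0,0,0],[0,0,0]], "jaw": [1,1,1,1,1,1,1,1]}}

```text
clock: 26.37
tool_pos: [0.5385, -0.156, 0.1548]
eef_rot: [0.989, -0.125, 0.078, 0.014]
contact_force: [0.3, -0.6, -1.1]
opening: 0.175
```

```bash
python3 -c "
from plan import *
piv2()
a=snap(r,'side','side16');b=snap(r,'top','top16')
cv2.imwrite('pics/d16.png',np.hstack([cv2.resize(a['frame'][210:290,370:440],(480,548),interpolation=2),cv2.resize(b['frame'][180:230,405:435],(320,548),interpolation=2)]))"
```

```text
t 26.37 swing 39.13 roll -0.52 bar err along 0.13 lat 0.02 up -0.11 fix [-0.004  0.001 -0.005] F [ 0.3 -0.6 -1.1] q [ 0.26  0.68 -0.11  2.    0.29  0.32 -1.91]
```

View pics/d16.png

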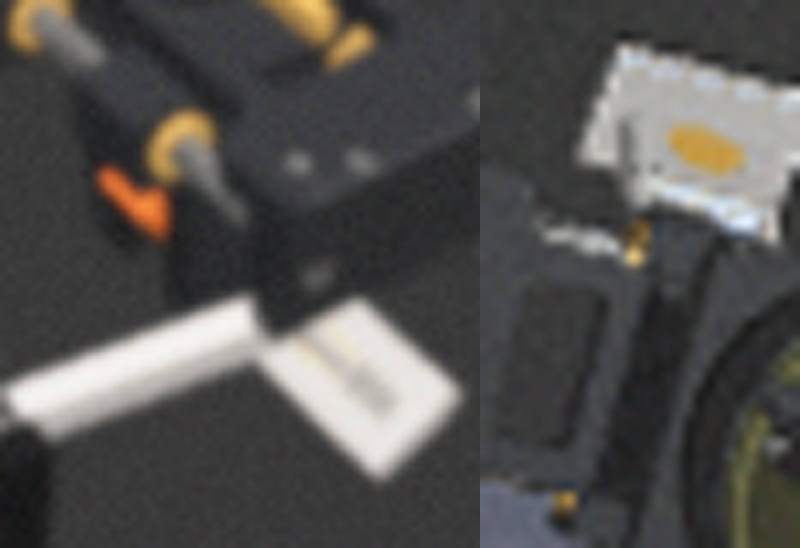

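Swing 39°, bar within 0.2 mm of plan, no contact. The foot is out in front and the hook end is hidden behind the gripper body. Lifting straight up, slowly.

Call:
{"fn": "move_arm", "kwargs": {"turn": [[0,0,0],[0,0,0],[0,0,0],[0,0,0],[0,0,0],[0,0,0]], "dp": [[0.0095,0,-0.059],[0.0095,0,-0.059],[0.0095,0,-0.059],[0.0095,0,-0.059],[0,0,0],[0,0,0]], "jaw": [1,1,1,1,1,1]}}

```text
clock: 26.97
tool_pos: [0.5382, -0.156, 0.1612]
eef_rot: [0.989, -0.125, 0.079, 0.014]
contact_force: [-1.0, -0.8, -1.9]
opening: 0.175
```

```bash
python3 -c "
from plan import *
piv2()"
```

```text
t 26.97 swing 39.23 roll -0.5 bar err along -0.14 lat -0.05 up 6.31 fix [-0.035 -0.004  0.25 ] F [-1.  -0.8 -1.9] q [ 0.26  0.67 -0.12  2.    0.29  0.33 -1.91]
```

Call:
{"fn": "move_arm", "kwargs": {"turn": [[0,0,0],[0,0,0],[0,0,0],[0,0,0],[0,0,0],[0,0,0],[0,0,0]], "dp": [[0.013,0,-0.079],[0.013,0,-0.079],[0.013,0,-0.079],[0.013,0,-0.079],[0.013,0,-0.079],[0,0,0],[0,0,0]], "jaw": [1,1,1,1,1,1,1]}}

```text
clock: 27.55
tool_pos: [0.5382, -0.1558, 0.1712]
eef_rot: [0.989, -0.125, 0.079, 0.014]
contact_force: [-0.4, -0.5, -1.6]
opening: 0.176
```

```bash
python3 -c "
from plan import *
piv2()"
```

```text
t 27.55 swing 39.24 roll -0.5 bar err along -0.12 lat 0.1 up 16.32 fix [-0.1   -0.001  0.645] F [-0.4 -0.5 -1.6] q [ 0.27  0.65 -0.13  1.99  0.28  0.36 -1.9 ]
```

Call:
{"fn": "move_arm", "kwargs": {"turn": [[0,0,0],[0,0,0],[0,0,0],[0,0,0],[0,0,0],[0,0,0],[0,0,0],[0,0,0],[0,0,0],[0,0,0]], "dp": [[0.013,0,-0.079],[0.013,0,-0.079],[0.013,0,-0.079],[0.013,0,-0.079],[0.013,0,-0.079],[0.013,0,-0.079],[0.013,0,-0.079],[0.013,0,-0.079],[0,0,0],[0,0,0]], "jaw": [1,1,1,1,1,1,1,1,1,1]}}

```text
clock: 28.38
tool_pos: [0.5382, -0.1558, 0.1872]
eef_rot: [0.989, -0.125, 0.079, 0.014]
contact_force: [0.4, -0.4, -1.1]
opening: 0.172
```

```bash
python3 -c "
from plan import *
piv2()
a=snap(r,'side','side17')
cv2.imwrite('pics/d17.png',cv2.resize(a['frame'][190:290,360:450],None,fx=6,fy=6,interpolation=2))"
```

```text
t 28.38 swing 39.23 roll -0.5 bar err along -0.12 lat 0.19 up 32.26 fix [-0.202 -0.003  1.275] F [ 0.4 -0.4 -1.1] q [ 0.28  0.62 -0.14  1.97  0.27  0.4  -1.89]
```

View pics/d17.png

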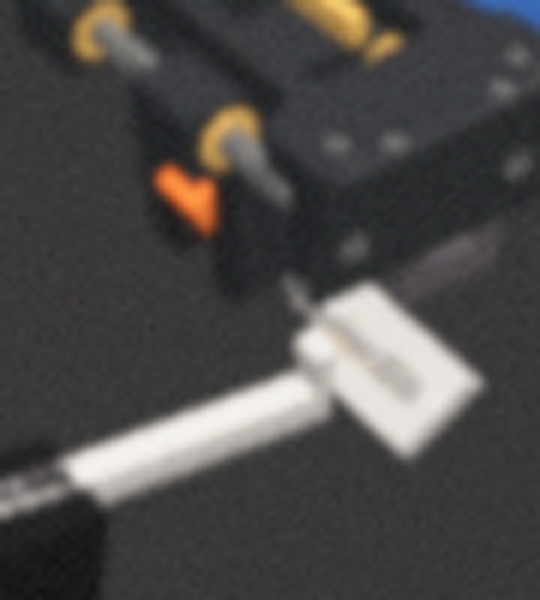

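The lower bar has come above the tip with no contact. Lifting further, then backing away outwards.

Call:
{"fn": "move_arm", "kwargs": {"turn": [[0,0,0],[0,0,0],[0,0,0],[0,0,0],[0,0,0],[0,0,0],[0,0,0],[0,0,0],[0,0,0],[0,0,0]], "dp": [[0.02,0,-0.12],[0.02,0,-0.12],[0.03,0,-0.2],[0.03,0,-0.2],[0.03,0,-0.2],[0.03,0,-0.2],[0.1,0,0.015],[0.3,0,0.048],[0.4,0,0.064],[0.4,0,0.064]], "jaw": [1,1,1,1,1,1,1,1,1,1]}}

```text
clock: 29.27
tool_pos: [0.5682, -0.1633, 0.2133]
eef_rot: [0.989, -0.125, 0.079, 0.014]
contact_force: [-0.3, 0.9, -1.5]
opening: 0.175
```

Call:
{"fn": "move_arm", "kwargs": {"turn": [[0,0,0],[0,0,0],[0,0,0],[0,0,0],[0,0,0],[0,0,0]], "dp": [[0.4,0,0.064],[0.4,0,0.064],[0.1,0,-0.5],[0.1,0,-0.7],[0.1,0,-0.7],[0,0,0]], "jaw": [1,1,1,1,1,1]}}

```text
clock: 29.77
tool_pos: [0.5897, -0.1681, 0.2646]
eef_rot: [0.989, -0.125, 0.083, 0.014]
contact_force: [1.6, -0.3, -1.2]
opening: 0.175
```

```bash
python3 -c "
from plan import *
piv2(); to([.5,0,.3])
a=snap(r,'side','side18')
cv2.imwrite('pics/d18.png',cv2.resize(a['frame'][150:310,340:500],None,fx=3.7,fy=3.7,interpolation=2))"
```

```text
t 29.77 swing 39.6 roll -0.46 bar err along 52.92 lat 0.75 up 109.89 fix [-2.82   0.009  3.981] F [ 1.6 -0.3 -1.2] q [ 0.32  0.58 -0.2   1.74  0.21  0.68 -1.82]
t 29.77 p [ 589.7 -168.1  264.6] units [-4.834 -5.609 -2.295] mm [-120.8 -140.2  -57.4] q [ 0.32  0.58 -0.2   1.74  0.21  0.68 -1.82]
toolx [ 0.955 -0.244  0.167] y [-0.249 -0.968  0.007] z [ 0.16  -0.049 -0.986] F [ 1.59 -0.27 -1.23] M [ 0.1   0.22 -0.02] open 0.175
```

View pics/d18.png

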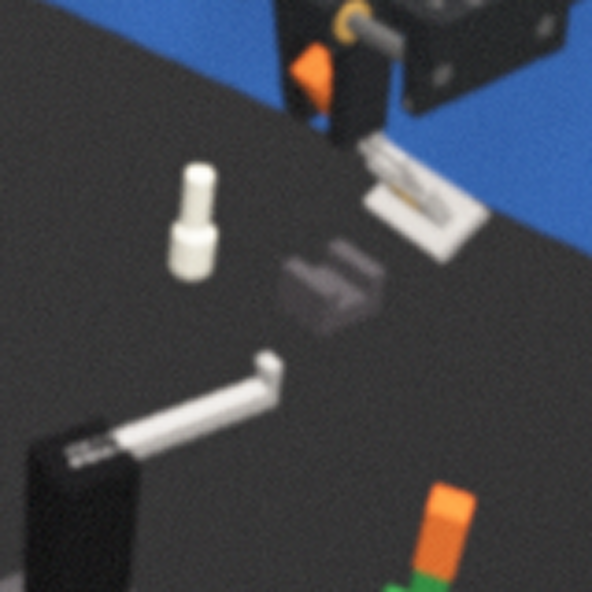

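The gauge is off the hook, and the hook and stand haven't moved. I'll bring the gauge upright while rising, then yaw it to the nest's 16.8°.

Call:
{"fn": "move_arm", "kwargs": {"turn": [[0,-0.0155,0],[0,-0.0155,0],[0,-0.0155,0],[0,-0.0155,0],[0,-0.0155,0],[0,-0.0155,0],[0,-0.0155,0],[0,0,0]], "dp": [[0,0,-0.3],[0,0,-0.3],[0,0,-0.3],[0,0,-0.3],[0,0,-0.3],[-0.1,0,-0.3],[-0.1,0,-0.2],[0,0,0]], "jaw": [1,1,1,1,1,1,1,1]}}

```text
clock: 30.48
tool_pos: [0.5892, -0.1675, 0.3067]
eef_rot: [0.958, -0.122, -0.26, -0.029]
contact_force: [-0.4, 0.2, -4.2]
opening: 0.176
```

Call:
{"fn": "move_arm", "kwargs": {"turn": [[-0.0072,0,-0.0124],[-0.0072,0,-0.0124],[-0.0072,0,-0.0124],[-0.0072,0,-0.0124],[-0.0072,0,-0.0124],[-0.0072,0,-0.0124],[0,0,0],[0,0,0]], "dp": [[0,0,0],[0,0,0],[0,0,0],[0,0,0],[0,0,0],[0,0,0],[0,0,0],[0,0,0]], "jaw": [1,1,1,1,1,1,1,1]}}

```text
clock: 31.15
tool_pos: [0.5879, -0.1668, 0.3118]
eef_rot: [0.956, 0.138, -0.256, 0.042]
contact_force: [-0.3, -0.1, -1.3]
opening: 0.177
```

```bash
cat >> plan.py <<'E'
YAW=np.radians(16.8)
# gauge in tool: at grasp gauge upright, tool tilt -30 about tool y (gauge z axis in tool)
GZ=np.array([np.sin(np.radians(-30.03)),0,-np.cos(np.radians(-30.03))]) # gauge up in tool
GG=np.array([.0002,0,-.0181])
def gau():
    s,p,q=st(); gz=q.apply(GZ); gy=-q.apply([0,1,0]); o=p+q.apply(GG)-.108*gz
    m=q.as_matrix(); 
    yaw=np.degrees(np.arctan2(gy[1],gy[0]))-90
    print('t',round(s['clock'],2),'gauge org mm',(o*1000).round(1),'gz',gz.round(4),'yaw',yaw.round(2),'F',np.array(s['contact_force']).round(1),'M',np.array(s['moment']).round(2),'open',round(s['opening'],3))
    # rotation needed (body rotvec, units of 2pi) to bring gauge to upright at YAW
    gx=np.cross(gy,gz); Rg=np.stack([gx,gy,gz],1)
    c,sn=np.cos(YAW),np.sin(YAW); Rt=np.array([[c,-sn,0],[sn,c,0],[0,0,1]])
    dR=R.from_matrix(Rt@Rg.T); bv=q.inv().apply(dR.as_rotvec())/(2*np.pi); print('rot fix units',bv.round(5))
    return s,p,q,o
def go(tgt):
    s,p,q,o=gau(); d=q.inv().apply(np.array(tgt)-o); print('shift units',(d/.025).round(3),'mm world',((np.array(tgt)-o)*1000).round(1),'up in tool',q.inv().apply([0,0,1]).round(3),'q',np.array(s['q']).round(2))
E
python3 -c "
from plan import *
go([.4545,.1995,.12])"
```

```text
t 31.15 gauge org mm [ 596.9 -165.   219.3] gz [-0.0024  0.0095  1.    ] yaw 16.55 F [-0.3 -0.1 -1.3] M [ 0.23 -0.62 -0.03] open 0.177
rot fix units [ 1.00e-03  7.00e-05 -1.37e-03]
shift units [  0.782 -15.638   3.962] mm world [-142.4  364.5  -99.3] up in tool [-0.501  0.01  -0.866] q [ 0.2   0.87 -0.27  1.05  0.35  1.75 -1.34]
```

Call:
{"fn": "move_arm", "kwargs": {"turn": [[0.0005,0,-0.0007],[0.0005,0,-0.0007],[0,0,0],[0,0,0],[0,0,0],[0,0,0],[0,0,0],[0,0,0],[0,0,0],[0,0,0]], "dp": [[0,-0.4,0],[0,-0.7,0],[0,-0.9,0],[0,-0.9,0],[0,-0.9,0],[0,-0.9,0],[0,-0.9,0],[0,-0.9,0],[0,-0.9,0],[0,-0.9,0]], "jaw": [1,1,1,1,1,1,1,1,1,1]}}

```text
clock: 31.98
tool_pos: [0.5277, 0.0318, 0.3119]
eef_rot: [0.956, 0.14, -0.257, 0.038]
contact_force: [1.2, -0.1, -1.6]
opening: 0.175
```

Call:
{"fn": "move_arm", "kwargs": {"turn": [[0,0,0],[0,0,0],[0,0,0],[0,0,0],[0,0,0],[0,0,0],[0,0,0],[0,0,0],[0,0,0]], "dp": [[0,-0.9,0],[0,-0.9,0],[0,-0.9,0],[0,-0.9,0],[0,-0.9,0],[0,-0.9,0],[0,-0.8,0],[0,-0.5,0],[0,0,0]], "jaw": [1,1,1,1,1,1,1,1,1]}}

```text
clock: 32.73
tool_pos: [0.4784, 0.1944, 0.3121]
eef_rot: [0.955, 0.143, -0.257, 0.037]
contact_force: [0.1, -0.1, -1.7]
opening: 0.178
```

```bash
python3 -c "
from plan import *
go([.4545,.1995,.10])"
```

```text
t 32.73 gauge org mm [487.  197.3 219.7] gz [ 0.0022 -0.0025  1.    ] yaw 16.98 F [ 0.1 -0.1 -1.7] M [ 0.24 -0.6  -0.03] open 0.178
rot fix units [-0.00016  0.00022  0.00068]
shift units [ 1.348 -0.448  4.754] mm world [ -32.5    2.2 -119.7] up in tool [-0.502 -0.003 -0.865] q [-0.25  0.75 -0.37  1.34  0.1   1.59 -1.89]
```

Call:
{"fn": "move_arm", "kwargs": {"turn": [[0,0,0.0003],[0,0,0.0003],[0,0,0],[0,0,0],[0,0,0],[0,0,0],[0,0,0],[0,0,0],[0,0,0]], "dp": [[0.17,-0.06,0.6],[0.17,-0.06,0.6],[0.17,-0.06,0.6],[0.17,-0.06,0.6],[0.17,-0.06,0.6],[0.17,-0.06,0.6],[0.17,-0.05,0.6],[0.16,-0.04,0.55],[0,0,0]], "jaw": [1,1,1,1,1,1,1,1,1]}}

```text
clock: 33.48
tool_pos: [0.4464, 0.1907, 0.1904]
eef_rot: [0.955, 0.138, -0.259, 0.04]
contact_force: [0.2, -0.8, -2.4]
opening: 0.173
```

```bash
python3 -c "
from plan import *
go([.4545,.1995,.10])
a=snap(r,'side','side20');b=snap(r,'top','top20')
cv2.imwrite('pics/d20.png',np.hstack([cv2.resize(a['frame'][170:280,190:300],(450,450),interpolation=2),cv2.resize(b['frame'][205:285,250:320],(350,400),interpolation=2)[:450] if 0 else cv2.resize(b['frame'][205:290,245:311],(350,450),interpolation=2)]))"
```

```text
t 33.48 gauge org mm [454.8 192.8  97.9] gz [0.0047 0.0059 1.    ] yaw 16.5 F [ 0.2 -0.8 -2.4] M [ 0.16 -0.56  0.01] open 0.173
rot fix units [ 0.00018  0.00099 -0.00106]
shift units [ 0.012 -0.262 -0.105] mm world [-0.3  6.7  2.1] up in tool [-0.506  0.004 -0.863] q [-0.26  0.85 -0.36  1.56  0.13  1.29 -1.93]
```

View pics/d20.png

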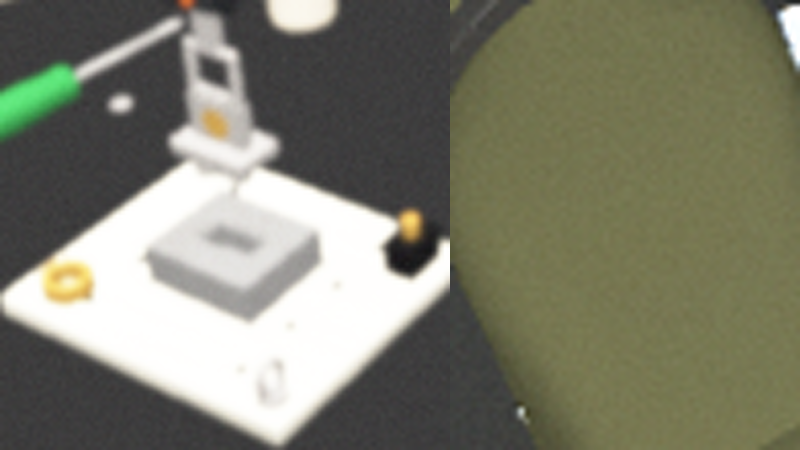

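Call:
{"fn": "move_arm", "kwargs": {"turn": [[0,0.001,-0.001],[0,0,0],[0,0,0],[0,0,0],[0,0,0]], "dp": [[0.1,-0.14,0.16],[0.1,-0.12,0.16],[0.1,0,0.16],[0.1,0,0.14],[0,0,0]], "jaw": [1,1,1,1,1]}}

```text
clock: 34.0
tool_pos: [0.4462, 0.1997, 0.1732]
eef_rot: [0.956, 0.143, -0.255, 0.037]
contact_force: [-0.2, -0.1, -1.5]
opening: 0.175
```

```bash
python3 -c "
from plan import *
go([.4545,.1995,.08])
a=snap(r,'side','side21')
s,p,q=st(); o=p+q.apply(GG)-.108*q.apply(GZ); gz=q.apply(GZ); gy=-q.apply([0,1,0]); gx=np.cross(gy,gz)
X=210;Y=160;F=7
img=cv2.resize(a['frame'][Y:Y+85,X:X+85],None,fx=F,fy=F,interpolation=cv2.INTER_CUBIC)
def P(lx,ly,lz): return o+gx*lx/1e3+gy*ly/1e3+gz*lz/1e3
def dr(w,c):
    u=proj(a,w); cv2.circle(img,tuple(int(v) for v in ((u-[X,Y]+.5)*F)),3,c,-1)
for sx in(-15,15):
  for sy in(-25,25):
    dr(P(sx,sy,0),(0,0,255)); dr(P(sx,sy,8),(255,0,255))
c,sn=np.cos(YAW),np.sin(YAW)
for sx in(-7.5,7.5):
  for sy in(-16.5,16.5):
    dr(np.array([.4545+(c*sx-sn*sy)/1e3,.1995+(sn*sx+c*sy)/1e3,.038]),(0,255,0))
for sx in(-32,32):
  for sy in(-37,37):
    dr(np.array([.4545+(c*sx-sn*sy)/1e3,.1995+(sn*sx+c*sy)/1e3,.038]),(255,0,0))
cv2.imwrite('pics/d21.png',img)
n=load('side0'); t=load('top0')
print(onz(n,246.6,227.9,.038),onz(t,283.2,244.9,.038))
"
```

```text
t 34.0 gauge org mm [455.3 202.5  80.8] gz [-0.0032 -0.0021  1.    ] yaw 16.96 F [-0.2 -0.1 -1.5] M [ 0.23 -0.62  0.01] open 0.175
rot fix units [ 8.0e-05 -5.9e-04  4.8e-04]
shift units [-0.041  0.107  0.062] mm world [-0.8 -3.  -0.8] up in tool [-0.497 -0.001 -0.868] q [-0.27  0.87 -0.36  1.57  0.14  1.25 -1.93]
[0.45424268 0.19468198 0.038     ] [0.45478846 0.19938055 0.038     ]
```

View pics/d21.png

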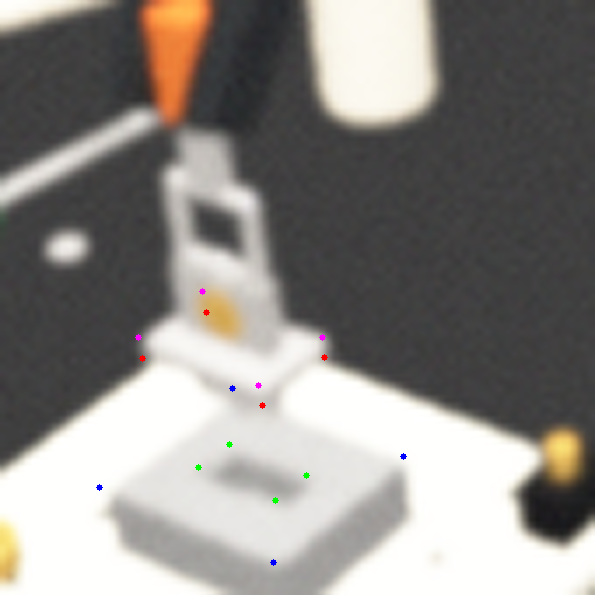

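```bash
python3 -c "
from h import *
a=load('side21')['frame']
g=cv2.resize(a[200:222,225:262],None,fx=20,fy=20,interpolation=cv2.INTER_CUBIC)
cv2.imwrite('pics/d22a.png',g)
n=load('side0')['frame']
g=cv2.resize(n[215:248,222:272],None,fx=15,fy=15,interpolation=cv2.INTER_CUBIC)
cv2.imwrite('pics/d22b.png',cv2.convertScaleAbs(g,alpha=1.3,beta=-60))
"
```

```text
(no output)
```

View pics/d22a.png

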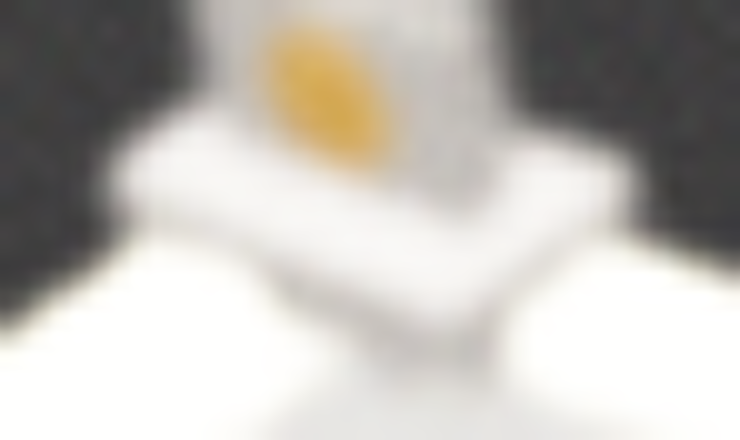

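View pics/d22b.png

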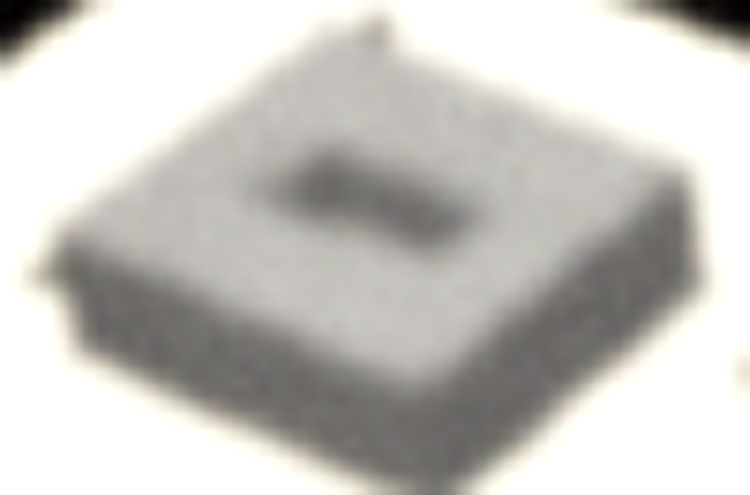

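```bash
python3 -c "
from h import *
n=load('side0'); u0=proj(n,(.4545,.1995,.038)); print(u0)
p0=onz(n,*u0,.038)
for d in [(1,0),(0,1),(.5,.85)]: print(d,(onz(n,*(u0+d),.038)-p0)*1000)
"
```

```text
[245.56613649 226.89280852]
(1, 0) [ 1.70025499 -1.5293402   0.        ]
(0, 1) [-1.99478569 -3.21951175  0.        ]
(0.5, 0.85) [-0.84878245 -3.50037818  0.        ]
```

```bash
python3 -c "
from meas import *
for nm in('top12',):
  t=load(nm); f=t['frame']; hs=cv2.cvtColor(f,cv2.COLOR_BGR2HSV)
  m=om(f)&(hs[...,2]>200); m[:,:418]=0; m[:195]=0; m[225:]=0;m[:,440:]=0
  ys,xs=np.nonzero(m); print(len(xs),xs.mean(),ys.mean(),onz(t,xs.mean(),ys.mean(),.196)*1000)
  rc=cv2.minAreaRect(np.stack([xs,ys],1).astype(np.float32)); print(rc,onz(t,*rc[0],.196)*1000)
s=load('side12'); f=s['frame']; m=om(f); m[:215]=0;m[260:]=0;m[:,380:]=m[:,380:]; 
for st_,c,_ in comps(f,m): print(st_,c)
print(proj(s,(.5427,-.1571,.196)),proj(s,(.5427,-.1571,.178)),proj(s,(.5427,-.1571,.160)))
cv2.imwrite('pics/d23.png',cv2.resize(f[218:255,385:415],None,fx=16,fy=16,interpolation=cv2.INTER_CUBIC))
"
```

```text
35 431.6857142857143 211.85714285714286 [ 540.75066582 -158.62750439  196.        ]
((431.2059326171875, 211.67648315429688), (6.5484619140625, 6.5484619140625), 14.03624439239502) [ 541.15775585 -157.53367803  196.        ]
[393 225  15  23 243] [400.02057613 236.92592593]
[399.30072799 226.77362474] [398.24731402 235.55261429] [397.22597294 244.06431331]
```

View pics/d23.png

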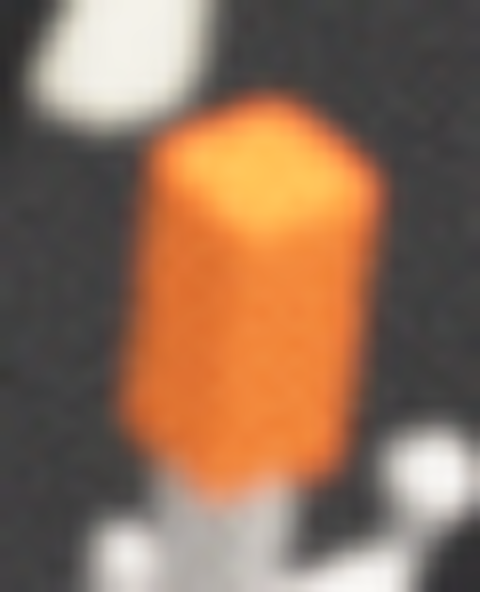

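Call:
{"fn": "move_arm", "kwargs": {"turn": [[0,-0.0006,0.0005],[0,0,0],[0,0,0],[0,0,0],[0,0,0],[0,0,0]], "dp": [[0.07,0.03,0.16],[0.07,0.03,0.16],[0.07,0.03,0.16],[0.07,0.03,0.16],[0.07,0.02,0.16],[0,0,0]], "jaw": [1,1,1,1,1,1]}}

```text
clock: 34.55
tool_pos: [0.4446, 0.1953, 0.1514]
eef_rot: [0.955, 0.141, -0.257, 0.038]
contact_force: [-0.2, -0.6, -1.9]
opening: 0.174
```

```bash
cat > ov.py <<'E'
from plan import *
def ov(name,S,box=(215,175,70,70),F=8.5,al=1.3,be=-60):
    a=snap(r,'side',name)
    s,p,q=st(); o=p+q.apply(GG)-.108*q.apply(GZ); gz=q.apply(GZ); gy=-q.apply([0,1,0]); gx=np.cross(gy,gz)
    X,Y,w,h=box
    img=cv2.resize(a['frame'][Y:Y+h,X:X+w],None,fx=F,fy=F,interpolation=cv2.INTER_CUBIC); img=cv2.convertScaleAbs(img,alpha=al,beta=be)
    cv2.imwrite(f'pics/{name}_raw.png',img); img=img.copy()
    def dr(w_,c,n=''):
        u=proj(a,w_); k=tuple(int(v) for v in ((u-[X,Y]+.5)*F)); cv2.circle(img,k,3,c,-1); print(n,k,end=' ')
    def P(lx,ly,lz): return o+gx*lx/1e3+gy*ly/1e3+gz*lz/1e3
    for z,c in((0,(0,0,255)),(8,(255,0,255))):
        for sx in(-15,15):
            for sy in(-25,25): dr(P(sx,sy,z),c,f'f{sx},{sy},{z}')
    for sy in(-15,15): dr(P(0,sy,63),(255,255,0),f'bar{sy}'); dr(P(0,sy,36),(255,255,0),f'lbar{sy}')
    c,sn=np.cos(YAW),np.sin(YAW)
    print()
    for hx,hy,col in((7.5,16.5,(0,255,0)),(32,37,(255,0,0))):
        for sx in(-hx,hx):
            for sy in(-hy,hy): dr(np.array([S[0]+(c*sx-sn*sy)/1e3,S[1]+(sn*sx+c*sy)/1e3,.038]),col,f'{sx},{sy}')
    print()
    cv2.imwrite(f'pics/{name}_ov.png',img)
E
python3 -c "
from ov import *
go([.4545,.1995,.057]); ov('e1',(.4545,.1995))"
```

```text
t 34.55 gauge org mm [453.4 197.9  59. ] gz [5.e-04 7.e-04 1.e+00] yaw 16.78 F [-0.2 -0.6 -1.9] M [ 0.17 -0.63  0.02] open 0.174
rot fix units [ 5.0e-05  1.2e-04 -8.0e-05]
shift units [ 0.093 -0.049  0.038] mm world [ 1.1  1.6 -2. ] up in tool [-0.501  0.001 -0.865] q [-0.27  0.9  -0.35  1.59  0.15  1.21 -1.93]
f-15,-25,0 (288, 443) f-15,25,0 (144, 384) f15,-25,0 (363, 384) f15,25,0 (221, 327) f-15,-25,8 (284, 419) f-15,25,8 (139, 359) f15,-25,8 (360, 360) f15,25,8 (217, 303) bar-15 (268, 201) lbar-15 (281, 289) bar15 (179, 167) lbar15 (193, 255) 
-7.5,-16.5 (292, 479) -7.5,16.5 (198, 440) 7.5,-16.5 (329, 450) 7.5,16.5 (236, 411) -32,-37 (290, 555) -32,37 (78, 464) 32,-37 (447, 426) 32,37 (240, 343)
```

View pics/e1_ov.png

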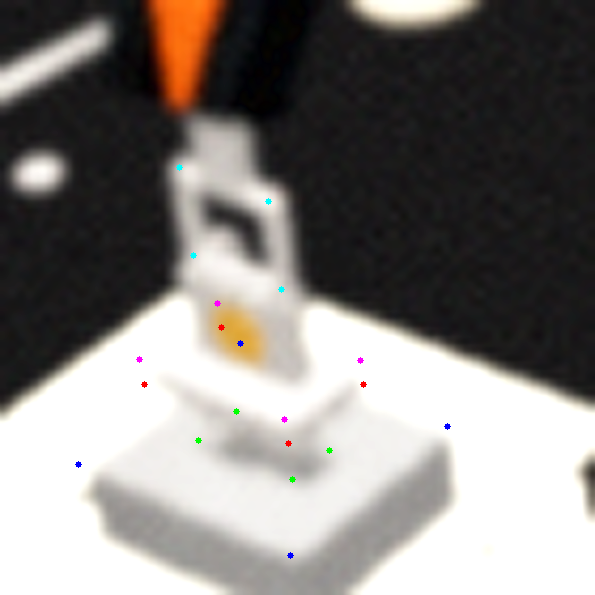

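View pics/e1_raw.png

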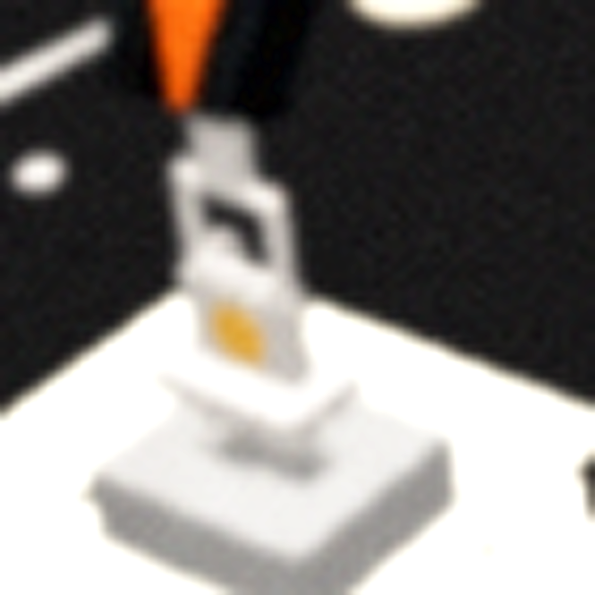

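```bash
python3 -c "
from h import *
a=load('e1')['frame'][205:250,220:275]
g=cv2.resize(a,None,fx=13,fy=13,interpolation=cv2.INTER_CUBIC).astype(float)
cv2.imwrite('pics/e1b.png',np.clip((g-110)*1.75,0,255).astype(np.uint8))
"
```

```text
(no output)
```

View pics/e1b.png

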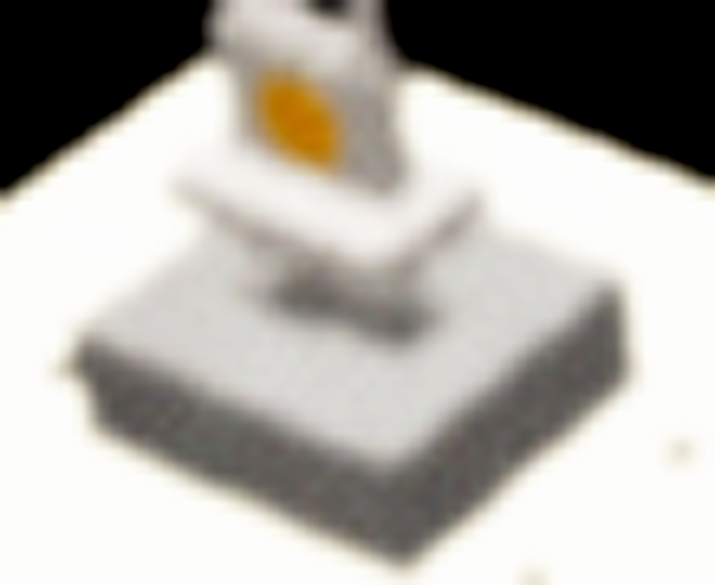

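```bash
python3 -c "
from h import *
n=load('side0');t=load('top0')
for S in [(.4563,.200,.038),(.4545,.1995,.038)]: print(proj(n,S),proj(t,S))
# hook tip, bolts bias between cams
g=cv2.cvtColor(load('side0')['frame'],cv2.COLOR_BGR2GRAY).astype(float)
m=((g>60)&(g<205)).astype(np.uint8); m[:212]=0;m[250:]=0;m[:,:222]=0;m[:,270:]=0
# block top face brightness ~ , side darker
print(g[214:246:2,224:270:3].astype(int))
"
```

```text
[246.12810304 226.47223836] [282.97974515 244.33865266]
[245.56613649 226.89280852] [283.15454691 245.00647309]
[[ 49 103 231 251 251 248 248 250 250 252 252 250 227 128  63  48]
 [100 232 251 252 252 252 243 227 233 252 252 252 252 244 201  92]
 [227 251 251 252 252 246 210 195 213 241 251 252 252 252 250 235]
 [251 251 251 251 249 213 193 194 192 202 231 247 251 252 252 251]
 [252 252 251 249 218 194 196 195 192 196 195 211 236 249 251 251]
 [252 252 250 225 193 189 182 180 191 194 193 196 198 222 240 250]
 [251 250 228 194 191 180 147 143 164 184 193 198 195 198 189 246]
 [250 230 195 192 195 176 139 134 134 154 183 194 196 186 145 244]
 [244 183 191 191 195 195 182 172 146 142 184 194 189 154 130 241]
 [218 136 164 185 193 194 193 194 188 182 196 194 157 129 126 234]
 [229 134 128 145 178 194 195 196 196 198 193 170 134 129 136 233]
 [250 153 126 130 140 163 187 199 197 195 177 133 125 126 200 248]
 [250 196 132 127 126 133 151 183 193 186 142 127 129 169 245 250]
 [250 247 218 152 130 126 128 140 158 149 128 127 159 241 250 250]
 [252 251 249 233 172 140 133 131 131 127 126 140 235 250 251 250]
 [251 251 251 250 245 217 153 135 132 127 129 207 249 250 250 251]]
```

The side view can't settle height and depth together: the gauge sits about 1.5 px high against the model. I'll touch down gently and let the contact height decide.

Call:
{"fn": "move_arm", "kwargs": {"turn": [[0,0,0],[0,0,0],[0,0,0],[0,0,0],[0,0,0],[0,0,0]], "dp": [[0.04,-0.004,0.028],[0.04,-0.004,0.028],[0.04,-0.004,0.028],[0.04,-0.004,0.028],[0,0,0],[0,0,0]], "jaw": [1,1,1,1,1,1]}}

```text
clock: 35.1
tool_pos: [0.4469, 0.1969, 0.1479]
eef_rot: [0.956, 0.141, -0.256, 0.038]
contact_force: [-0.3, 0.4, -0.7]
opening: 0.174
```

Call:
{"fn": "move_arm", "kwargs": {"turn": [[0,0,0],[0,0,0],[0,0,0],[0,0,0]], "dp": [[0.01,0,0.017],[0.01,0,0.017],[0.01,0,0.017],[0,0,0]], "jaw": [1,1,1,1]}}

```text
clock: 35.43
tool_pos: [0.4469, 0.1968, 0.1463]
eef_rot: [0.956, 0.141, -0.256, 0.038]
contact_force: [0.9, 1.4, -1.8]
opening: 0.178
```

```bash
python3 -c "
from plan import *
go([.4563,.200,.050])"
```

```text
t 35.43 gauge org mm [455.8 199.5  53.9] gz [-8.e-04 -2.e-04  1.e+00] yaw 16.79 F [ 0.9  1.4 -1.8] M [ 0.25 -0.61  0.01] open 0.178
rot fix units [-0.0e+00 -1.3e-04 -3.0e-05]
shift units [ 0.099 -0.014  0.123] mm world [ 0.5  0.5 -3.9] up in tool [-0.5    0.    -0.866] q [-0.27  0.91 -0.35  1.58  0.15  1.2  -1.93]
```

Model height is 53.9 mm, and first contact is expected at 52 if the tongue isn't over the slot. I'll keep going down in 1 mm steps.

Call:
{"fn": "move_arm", "kwargs": {"turn": [[0,0,0],[0,0,0],[0,0,0],[0,0,0]], "dp": [[0.01,0,0.017],[0.01,0,0.017],[0,0,0],[0,0,0]], "jaw": [1,1,1,1]}}

```text
clock: 35.77
tool_pos: [0.4469, 0.1968, 0.1454]
eef_rot: [0.956, 0.141, -0.256, 0.038]
contact_force: [0.3, 1.0, -1.7]
opening: 0.174
```

Call:
{"fn": "move_arm", "kwargs": {"turn": [[0,0,0],[0,0,0],[0,0,0],[0,0,0]], "dp": [[0.01,0,0.017],[0.01,0,0.017],[0,0,0],[0,0,0]], "jaw": [1,1,1,1]}}

```text
clock: 36.1
tool_pos: [0.4469, 0.1968, 0.1444]
eef_rot: [0.956, 0.141, -0.256, 0.038]
contact_force: [0.0, 0.2, -2.1]
opening: 0.171
```

```bash
python3 -c "
from plan import *
go([.4563,.200,.050])"
```

```text
t 36.1 gauge org mm [455.9 199.5  52. ] gz [-8.e-04 -2.e-04  1.e+00] yaw 16.79 F [ 0.   0.2 -2.1] M [ 0.2  -0.64  0.06] open 0.171
rot fix units [-1.0e-05 -1.4e-04 -2.0e-05]
shift units [ 0.059 -0.013  0.058] mm world [ 0.4  0.5 -2. ] up in tool [-0.5    0.    -0.866] q [-0.27  0.91 -0.35  1.58  0.15  1.2  -1.93]
```

Call:
{"fn": "move_arm", "kwargs": {"turn": [[0,0,0],[0,0,0],[0,0,0],[0,0,0]], "dp": [[0.01,0,0.017],[0.01,0,0.017],[0,0,0],[0,0,0]], "jaw": [1,1,1,1]}}

```text
clock: 36.43
tool_pos: [0.4469, 0.1968, 0.1434]
eef_rot: [0.956, 0.141, -0.256, 0.038]
contact_force: [0.0, -0.5, -1.5]
opening: 0.173
```

Call:
{"fn": "move_arm", "kwargs": {"turn": [[0,0,0],[0,0,0],[0,0,0],[0,0,0]], "dp": [[0.01,0,0.017],[0.01,0,0.017],[0,0,0],[0,0,0]], "jaw": [1,1,1,1]}}

```text
clock: 36.77
tool_pos: [0.447, 0.1968, 0.1424]
eef_rot: [0.956, 0.141, -0.256, 0.038]
contact_force: [-0.2, -1.5, -1.1]
opening: 0.177
```

Call:
{"fn": "move_arm", "kwargs": {"turn": [[0,0,0],[0,0,0],[0,0,0],[0,0,0]], "dp": [[0.01,0,0.017],[0.01,0,0.017],[0,0,0],[0,0,0]], "jaw": [1,1,1,1]}}

```text
clock: 37.1
tool_pos: [0.447, 0.1968, 0.1414]
eef_rot: [0.956, 0.141, -0.256, 0.038]
contact_force: [0.2, 0.1, -2.1]
opening: 0.171
```

Call:
{"fn": "move_arm", "kwargs": {"turn": [[0,0,0],[0,0,0],[0,0,0],[0,0,0]], "dp": [[0.01,0,0.017],[0.01,0,0.017],[0,0,0],[0,0,0]], "jaw": [1,1,1,1]}}

```text
clock: 37.43
tool_pos: [0.447, 0.1968, 0.1405]
eef_rot: [0.956, 0.141, -0.256, 0.038]
contact_force: [-1.1, 0.1, -1.4]
opening: 0.173
```

Call:
{"fn": "move_arm", "kwargs": {"turn": [[0,0,0],[0,0,0],[0,0,0],[0,0,0]], "dp": [[0.01,0,0.017],[0.01,0,0.017],[0,0,0],[0,0,0]], "jaw": [1,1,1,1]}}

```text
clock: 37.77
tool_pos: [0.447, 0.1968, 0.1395]
eef_rot: [0.956, 0.141, -0.256, 0.038]
contact_force: [0.3, 0.6, -1.9]
opening: 0.176
```

```bash
python3 -c "
from ov import *
go([.4563,.200,.038]); ov('e2',(.4563,.2))
a=load('e2')['frame'][205:250,220:275]
g=cv2.resize(a,None,fx=13,fy=13,interpolation=cv2.INTER_CUBIC).astype(float)
cv2.imwrite('pics/e2b.png',np.clip((g-110)*1.75,0,255).astype(np.uint8))"
```

```text
t 37.77 gauge org mm [455.9 199.5  47.1] gz [-8.e-04 -2.e-04  1.e+00] yaw 16.79 F [ 0.3  0.6 -1.9] M [ 0.2  -0.61  0.05] open 0.176
rot fix units [-0.0e+00 -1.4e-04 -2.0e-05]
shift units [ 0.199 -0.014  0.303] mm world [ 0.4  0.5 -9.1] up in tool [-0.5    0.    -0.866] q [-0.27  0.92 -0.35  1.58  0.15  1.19 -1.94]
f-15,-25,0 (298, 475) f-15,25,0 (155, 415) f15,-25,0 (373, 416) f15,25,0 (231, 359) f-15,-25,8 (295, 451) f-15,25,8 (151, 391) f15,-25,8 (370, 392) f15,25,8 (227, 335) bar-15 (279, 236) lbar-15 (291, 322) bar15 (190, 202) lbar15 (204, 288) 
-7.5,-16.5 (297, 476) -7.5,16.5 (203, 436) 7.5,-16.5 (334, 446) 7.5,16.5 (241, 408) -32,-37 (294, 552) -32,37 (83, 460) 32,-37 (452, 423) 32,37 (244, 340)
```

View pics/e2b.png

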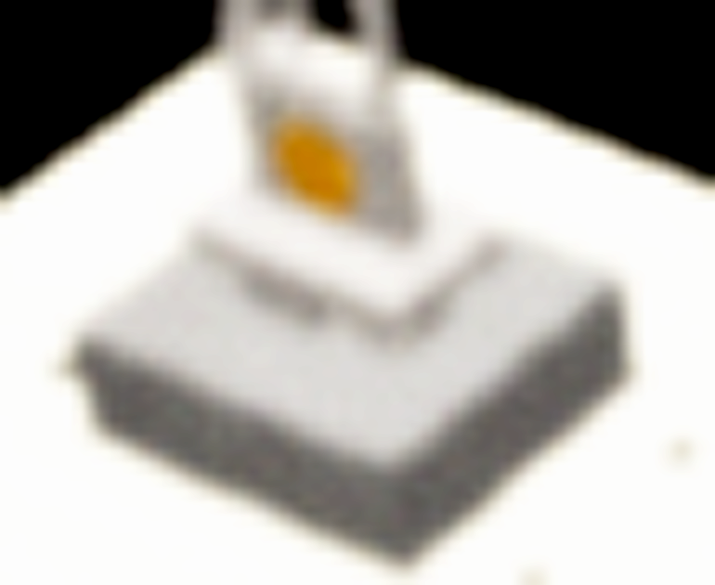

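No contact well below 52 mm, and the flange sits about centred on the block, so the tongue is in the slot. I'll continue gently.

Call:
{"fn": "move_arm", "kwargs": {"turn": [[0,0,0],[0,0,0],[0,0,0],[0,0,0],[0,0,0]], "dp": [[0.01,0,0.017],[0.01,0,0.017],[0.01,0,0.017],[0,0,0],[0,0,0]], "jaw": [1,1,1,1,1]}}

```text
clock: 38.23
tool_pos: [0.447, 0.1968, 0.138]
eef_rot: [0.956, 0.141, -0.256, 0.038]
contact_force: [1.2, 0.2, -2.0]
opening: 0.173
```

Call:
{"fn": "move_arm", "kwargs": {"turn": [[0,0,0],[0,0,0],[0,0,0],[0,0,0],[0,0,0]], "dp": [[0.01,0,0.017],[0.01,0,0.017],[0.01,0,0.017],[0,0,0],[0,0,0]], "jaw": [1,1,1,1,1]}}

```text
clock: 38.65
tool_pos: [0.447, 0.1969, 0.1365]
eef_rot: [0.956, 0.141, -0.256, 0.038]
contact_force: [-0.2, 0.4, -2.5]
opening: 0.175
```

Call:
{"fn": "move_arm", "kwargs": {"turn": [[0,0,0],[0,0,0],[0,0,0],[0,0,0]], "dp": [[0.01,0,0.017],[0.01,0,0.017],[0,0,0],[0,0,0]], "jaw": [1,1,1,1]}}

```text
clock: 38.98
tool_pos: [0.447, 0.1968, 0.1355]
eef_rot: [0.956, 0.141, -0.256, 0.038]
contact_force: [1.2, 0.7, -2.1]
opening: 0.172
```

Call:
{"fn": "move_arm", "kwargs": {"turn": [[0,0,0],[0,0,0],[0,0,0],[0,0,0],[0,0,0]], "dp": [[0.01,0,0.017],[0.01,0,0.017],[0.01,0,0.017],[0,0,0],[0,0,0]], "jaw": [1,1,1,1,1]}}

```text
clock: 39.4
tool_pos: [0.447, 0.1969, 0.134]
eef_rot: [0.956, 0.141, -0.256, 0.038]
contact_force: [-0.4, 0.4, -1.8]
opening: 0.176
```

Call:
{"fn": "move_arm", "kwargs": {"turn": [[0,0,0],[0,0,0],[0,0,0],[0,0,0],[0,0,0]], "dp": [[0.01,0,0.017],[0.01,0,0.017],[0.01,0,0.017],[0,0,0],[0,0,0]], "jaw": [1,1,1,1,1]}}

```text
clock: 39.82
tool_pos: [0.447, 0.1969, 0.1326]
eef_rot: [0.956, 0.141, -0.256, 0.038]
contact_force: [-0.6, 0.2, -1.3]
opening: 0.178
```

Call:
{"fn": "move_arm", "kwargs": {"turn": [[0,0,0],[0,0,0],[0,0,0],[0,0,0]], "dp": [[0.01,0,0.017],[0.01,0,0.017],[0,0,0],[0,0,0]], "jaw": [1,1,1,1]}}

```text
clock: 40.15
tool_pos: [0.447, 0.1969, 0.1316]
eef_rot: [0.956, 0.141, -0.256, 0.038]
contact_force: [0.2, 0.3, -1.8]
opening: 0.174
```

Call:
{"fn": "move_arm", "kwargs": {"turn": [[0,0,0],[0,0,0],[0,0,0],[0,0,0]], "dp": [[0.01,0,0.017],[0.01,0,0.017],[0,0,0],[0,0,0]], "jaw": [1,1,1,1]}}

```text
clock: 40.48
tool_pos: [0.4471, 0.1969, 0.1307]
eef_rot: [0.956, 0.141, -0.256, 0.038]
contact_force: [0.8, 0.1, -1.0]
opening: 0.177
```

Call:
{"fn": "move_arm", "kwargs": {"turn": [[0,0,0],[0,0,0],[0,0,0]], "dp": [[0.01,0,0.017],[0,0,0],[0,0,0]], "jaw": [1,1,1]}}

```text
clock: 40.73
tool_pos: [0.4471, 0.1968, 0.1306]
eef_rot: [0.956, 0.141, -0.256, 0.038]
contact_force: [0.4, -0.3, 4.3]
opening: 0.173
```

Call:
{"fn": "move_arm", "kwargs": {"turn": [[0,0,0],[0,0,0],[0,0,0]], "dp": [[0.01,0,0.017],[0,0,0],[0,0,0]], "jaw": [1,1,1]}}

```text
clock: 40.98
tool_pos: [0.447, 0.1967, 0.1306]
eef_rot: [0.956, 0.141, -0.256, 0.038]
contact_force: [0.6, -1.4, 7.5]
opening: 0.175
```

Call:
{"fn": "move_arm", "kwargs": {"turn": [[0,0,0],[0,0,0],[0,0,0]], "dp": [[0.01,0,0.017],[0,0,0],[0,0,0]], "jaw": [1,1,1]}}

```text
clock: 41.23
tool_pos: [0.447, 0.1967, 0.1305]
eef_rot: [0.956, 0.141, -0.256, 0.038]
contact_force: [0.6, -1.8, 9.9]
opening: 0.169
```

```bash
python3 -c "
from ov import *
go([.4563,.200,.038]); ov('e3',(.4563,.2))
a=load('e3')['frame'][205:250,220:275]
g=cv2.resize(a,None,fx=13,fy=13,interpolation=cv2.INTER_CUBIC).astype(float)
cv2.imwrite('pics/e3b.png',np.clip((g-110)*1.75,0,255).astype(np.uint8))"
```

```text
t 41.23 gauge org mm [455.9 199.3  38.1] gz [-5.e-04  3.e-04  1.e+00] yaw 16.8 F [ 0.6 -1.8  9.9] M [-0.33  0.5   0.17] open 0.169
rot fix units [ 5.e-05 -7.e-05 -4.e-05]
shift units [ 0.022 -0.022 -0.008] mm world [ 0.4  0.7 -0.1] up in tool [-0.5    0.    -0.866] q [-0.27  0.93 -0.35  1.59  0.16  1.18 -1.94]
f-15,-25,0 (303, 503) f-15,25,0 (160, 442) f15,-25,0 (377, 443) f15,25,0 (236, 386) f-15,-25,8 (299, 479) f-15,25,8 (156, 419) f15,-25,8 (374, 419) f15,25,8 (232, 362) bar-15 (283, 265) lbar-15 (296, 351) bar15 (195, 232) lbar15 (209, 316) 
-7.5,-16.5 (297, 476) -7.5,16.5 (203, 436) 7.5,-16.5 (334, 446) 7.5,16.5 (241, 408) -32,-37 (294, 552) -32,37 (83, 460) 32,-37 (452, 423) 32,37 (244, 340)
```

View pics/e3b.png

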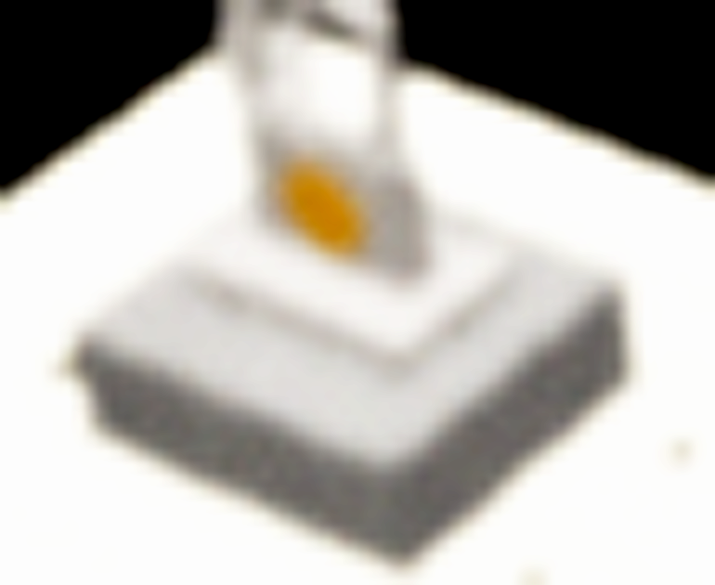

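Seated: contact at model height 38.1 mm with a force rise to about 10 N, and the flange lies flat on the block in the picture. I'll relax the push, then open.

Call:
{"fn": "move_arm", "kwargs": {"turn": [[0,0,0],[0,0,0],[0,0,0]], "dp": [[-0.01,0,-0.017],[-0.01,0,-0.018],[0,0,0]], "jaw": [1,1,1], "newtons": 30}}

```text
clock: 41.53
tool_pos: [0.447, 0.1967, 0.1306]
eef_rot: [0.956, 0.141, -0.256, 0.038]
contact_force: [0.0, -1.4, 6.0]
opening: 0.175
```

Call:
{"fn": "move_arm", "kwargs": {"turn": [[0,0,0],[0,0,0],[0,0,0],[0,0,0],[0,0,0],[0,0,0],[0,0,0],[0,0,0],[0,0,0],[0,0,0]], "dp": [[0,0,0],[0,0,0],[0,0,0],[0,0,0],[0,0,0],[0,0,0],[0,0,0],[0,0,0],[0,0,0],[0,0,0]], "jaw": [1,0.65,0.6,0.55,0.5,0.4,0.2,0,-0.3,-0.5], "newtons": 8}}

```text
clock: 42.37
tool_pos: [0.4471, 0.1969, 0.1301]
eef_rot: [0.956, 0.141, -0.256, 0.038]
contact_force: [1.1, 0.9, -0.4]
opening: 0.575
```

```bash
python3 -c "
from ov import *
go([.4563,.200,.038]); ov('e4',(.4563,.2))"
```

```text
t 42.37 gauge org mm [456.  199.6  37.7] gz [-9.e-04 -3.e-04  1.e+00] yaw 16.79 F [ 1.1  0.9 -0.4] M [ 0.14 -0.45 -0.  ] open 0.575
rot fix units [-1.0e-05 -1.4e-04 -1.0e-05]
shift units [ 0.008 -0.012 -0.019] mm world [0.3 0.4 0.3] up in tool [-0.5   -0.    -0.866] q [-0.27  0.93 -0.35  1.59  0.16  1.18 -1.94]
f-15,-25,0 (303, 503) f-15,25,0 (160, 443) f15,-25,0 (377, 444) f15,25,0 (236, 386) f-15,-25,8 (299, 479) f-15,25,8 (156, 419) f15,-25,8 (374, 420) f15,25,8 (232, 363) bar-15 (283, 266) lbar-15 (296, 351) bar15 (196, 232) lbar15 (209, 317) 
-7.5,-16.5 (297, 476) -7.5,16.5 (203, 436) 7.5,-16.5 (334, 446) 7.5,16.5 (241, 408) -32,-37 (294, 552) -32,37 (83, 460) 32,-37 (452, 423) 32,37 (244, 340)
```

View pics/e4_raw.png

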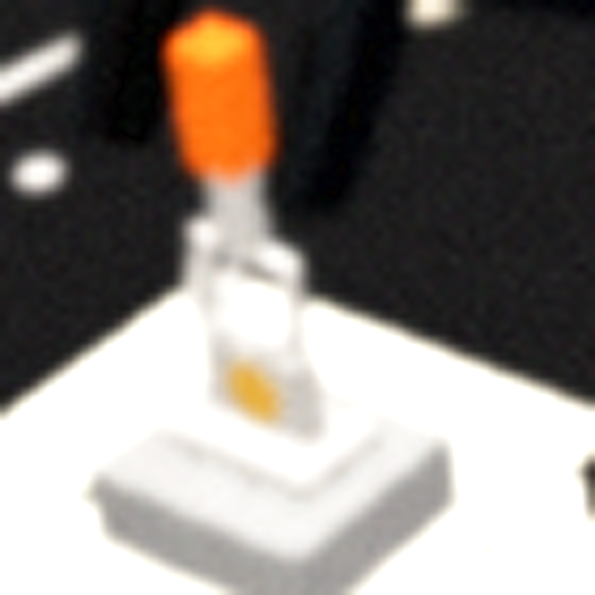

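Released, and the gauge stands on its own in the slot. I'll open fully and withdraw upwards along the tool axis.

Call:
{"fn": "move_arm", "kwargs": {"turn": [[0,0,0],[0,0,0],[0,0,0],[0,0,0],[0,0,0],[0,0,0],[0,0,0],[0,0,0],[0,0,0],[0,0,0]], "dp": [[0,0,0],[0,0,0],[0,0,-0.2],[0,0,-0.4],[0,0,-0.6],[0,0,-0.8],[0,0,-0.8],[0,0,-0.8],[0,0,-0.8],[0,0,-0.8]], "jaw": [-1,-1,-1,-1,-1,-1,-1,-1,-1,-1]}}

```text
clock: 43.25
tool_pos: [0.5098, 0.2158, 0.2441]
eef_rot: [0.956, 0.141, -0.256, 0.038]
contact_force: [0.5, 0.5, -0.7]
opening: 1.004
```

Call:
{"fn": "move_arm", "kwargs": {"turn": [[0,0,0],[0,0,0],[0,0,0],[0,0,0],[0,0,0],[0,0,0],[0,0,0],[0,0,0],[0,0,0],[0,0,0]], "dp": [[0,0.9,-0.3],[0,0.9,-0.3],[0,0.9,-0.3],[0,0.9,-0.3],[0,0.9,-0.3],[0,0.9,-0.3],[0,0.9,-0.3],[0,0.9,-0.3],[0,0.5,0],[0,0,0]], "jaw": [-1,-1,-1,-1,-1,-1,-1,-1,-1,-1]}}

```text
clock: 44.08
tool_pos: [0.5944, 0.0365, 0.2948]
eef_rot: [0.956, 0.138, -0.255, 0.039]
contact_force: [-0.3, -0.3, -0.5]
opening: 1.001
```

```bash
python3 -c "
from plan import *
to([.45,0,.3])
a=snap(r,'side','f1');b=snap(r,'top','f1t')
x=cv2.resize(a['frame'][195:260,215:285],None,fx=5.7,fy=5.7,interpolation=2).astype(float); x=np.clip((x-60)*1.3,0,255).astype(np.uint8)
y=cv2.resize(b['frame'][200:290,240:330],(371,371),interpolation=2)
cv2.imwrite('pics/f1c.png',np.hstack([x[:370],y[:370]]))"
```

```text
t 44.08 p [594.4  36.5 294.8] units [-5.264 -0.241  2.79 ] mm [-131.6   -6.    69.8] q [-0.05  0.89 -0.3   1.07  0.23  1.74 -1.62]
toolx [ 0.831  0.245 -0.499] y [ 0.284 -0.959  0.003] z [-0.478 -0.144 -0.866] F [-0.25 -0.34 -0.51] M [ 0.13 -0.43 -0.01] open 1.001
```

View pics/f1c.png

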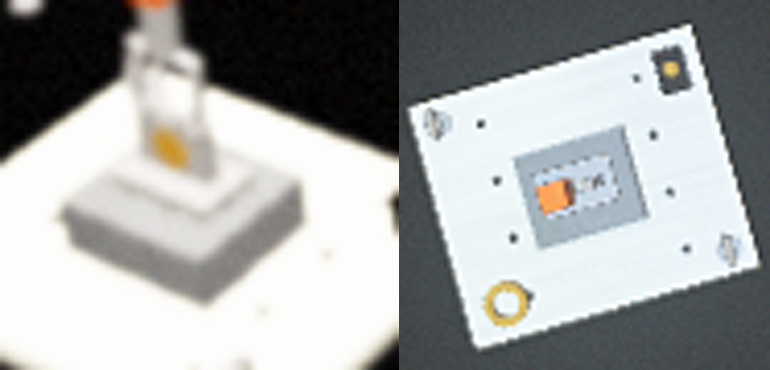

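View pics/f1t.png

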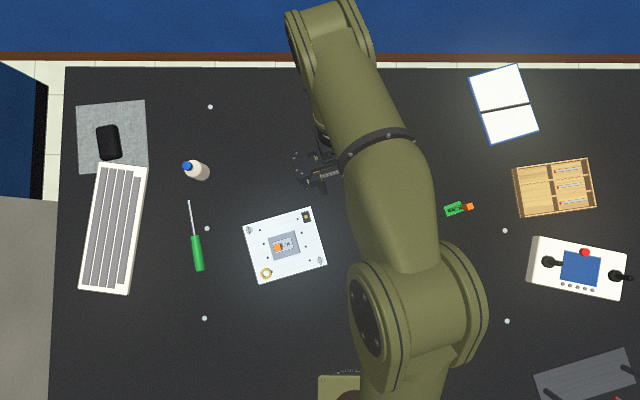

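View pics/f1.png

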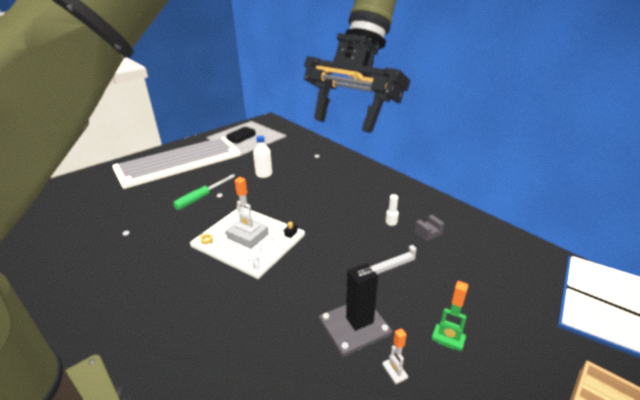

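In both views the gauge is upright with its flange flat and centred on the block (top view (284,245)). The hook is empty, every bystander is at its earlier pixels, and the robot is clear. Handing in.

```bash
python3 -c "
from plant import r
print(r.finish_job()); print(r.get_state()['clock'])"
```

```text
the job is handed in; nothing more can be done
None
the job is handed in; nothing more can be done
```

The gauge is off the hook and seated in the nest slot. I handed the job in at about 44 s of the 69 s allowed; no verdict was reported.

**What I did**
- **Finding the barb:** I raised the gauge and felt for the barb lightly, at about 5 N.
- **Failed first swing:** it stopped near 20° because wrist joint 6 was about to run into its limit. The tool strayed about 3 mm and touched the hook at about 3 N. I swung back, rested the gauge on the shank, and regrasped with the jaws across the hook and the tool pitched 30° the other way.
- **Unhooking:** I felt the barb again at about 3 N, and the contact matched the first within about 1 mm. I backed off and swung the foot out 39° about the bar. It then lifted clear of the barb and backed away with no contact force showing.
- **Seating:** I lowered it into the slot in 0.5 mm steps. It met the block with its origin at 38.1 mm (38 expected) and a push of about 10 N. I relaxed the push and let go there.

**Last checks**
- **Gauge:** both views show it upright, with its flange flat and centred on the block.
- **Surroundings:** the hook is empty, the ring gauge and other bystanders are where they were, and the gripper is open and touching nothing. The arm hid the stand and the nearby look-alikes and parts in the last top view, so for those I relied on the side view.
- **Disagreement:** before seating, the side camera put the slot up to about 7 mm from where the top camera did, mostly along its line of sight. I went by the top camera and contact, and the tongue entered without touching.

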